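# Clear the bench waste and load the puck feeder

## Robot

A 6-joint arm with a two-finger parallel gripper is mounted at the origin on the work surface. World frame = base frame: x ahead of the robot, y to its left, z up, the work surface at z = 0. Lengths are in mm, angles in degrees, forces in N, time in s.
With the tool pointing down it reaches from about 300 to 850 mm from the base axis. Payload 4.2 kg.
Tool frame: the origin (TCP) lies midway between the tips of the shut fingers; the grasp point (between the pads) lies 19 mm behind it; z points along the fingers, y is the direction in which the jaws open and shut (so a half turn about z gives the same grasp; the last joint's range is limited). The gripper opens to 91 mm and grips with 3 to 60 N. Pads are 32 mm wide; open, the fingers measure 118 mm over their backs; the gripper's body (76 mm by 178 mm) begins 60 mm behind the grasp point.
Start: joints at [-70.531, 18.312, 89.639, -0, 72.044, -1.146], TCP at [202.454, -538.197, 213.976] pointing down, gripper open.
Joint ranges: [-177.97, 177.97], [-48.28, 115.42], [12.27, 149.76], [-77.06, 257.06], [2.81, 150.46], [-146.56, 146.56]. Speed limits (degrees/s): [147.25, 147.25, 180, 180, 180, 180].

## Interface

Orientations are given as [roll, pitch, yaw] about the fixed x, y, z axes, in that order (R = Rz(yaw) Ry(pitch) Rx(roll)).
In Python, from workcell import env gives the robot as it stands.
- The arm moves only by the shell command python3 -m jog 'ROWS' [FORCE]. ROWS is JSON, a list of rows, each an object of numbers: "dx", "dy", "dz": the shift along the world's x, y, z in m; "wx", "wy", "wz": the turn, a rotation vector about the world's x, y, z in rad; "grip": the gripper's target within -1 to 1 (shut at 1, half-way at 0, fully open at -1). In form: [{"dx": .., "dy": .., "dz": .., "wx": .., "wy": .., "wz": .., "grip": ..}, ...]. A call has 1 to 10 rows; each row shifts and turns the commanded pose from where the row before left it; what a row does not reach is not made up. A row lasts 1/10 s, in which the tool goes at most 50 mm and 8.59 degrees, less where a joint would pass 70% of its speed; a pose out of reach is approached as far as the arm can. A call with a gripper value outside its range is refused whole. The fingers move at their own pace and stop on an object; FORCE is the grip in N (left out, the last holds). Time passes only in rows, so rows that do not move let the fingers close. It gives the time, the measured TCP pose, the force and the opening at its end, in the units of the state.
- env.state(): the state, without advancing time (a new reading comes with each control period).
- env.grab_frame(name): name is "scene" or "top" or "wrist"; returns the picture (420x560x3 uint8, red, green, blue); there is no depth.
- env.get_calibration(name): a dict with "fx", "fy", "cx", "cy" (pixels), "k1" (the pictures are not rectified: a ray, as slopes to the right and down, at radius r is drawn at 1 + k1 r^2 times it, then the intrinsics apply), "R" (3x3) and "t" (3): a world point X has camera coordinates R X + t. Camera axes: x right, y down, z forward; pixel columns grow to the right and rows downward; lengths in mm; the calibration is good to about 2 mm. A picture is of the moment at which its call begins: read the wrist's pose just before it. get_calibration takes no time and is no camera call; for the wrist camera it gives the pose at the moment of the call.
- env.job_done(): hands the job in, once; it reports no verdict.
The state is a dict: "time_s": time; "qpos": joint angles; "qvel": joint speeds; "effort": joint torques, N m; "ee_pos": TCP position; "ee_rot": TCP orientation; "force": force on the tool from outside, world axes, zero at the start; "torque": the same for the moment, N m; "gripper_width": finger opening in mm.
Only numpy, scipy, OpenCV 4.12 (cv2) and the standard library are available. Lean on these libraries where they do the work, as an engineer would, in place of code of your own. Each camera call takes 0.05 s, during which the arm holds its last target. There are 200 camera calls.

## Task

First clear every piece of waste (crumpled paper wads and broken white foam lumps) off the mat and off the feeder's loading deck into the waste bin. Then set each grey tube-carrier puck, disc down, on the deck and push it down the sloped track, so that the first rests against the stop and every other one against the puck before it; only when all are in, throw the feeder's lever fully over towards the stop end. There may be two or three pucks and three to five pieces of waste; leave the jar and the bottle where they stand.

Things in the scene. Friction and masses are not known exactly. Their poses are not given: they have to be found in the camera images.
- wad1_c (a point): waste: crumpled paper wad, white, stiff, 60 x 54 x 50 mm (along its own x, y, z; z up at the start), 30 g; this point is its centre; lies on the mat; may be absent
- wad2_c (a point): waste: crumpled paper wad, white, stiff, 62 x 56 x 48 mm (along its own x, y, z; z up at the start), 30 g; this point is its centre; lies on the mat; may be absent
- wad3_c (a point): waste: crumpled paper wad, white, stiff, 60 x 56 x 52 mm (along its own x, y, z; z up at the start), 30 g; this point is its centre; lies on the mat; may be absent
- foam1_c (a point): waste: broken lump of white packing foam, roughly a brick, 72 x 46 x 42 mm (along its own x, y, z; z up at the start), 30 g; this point is its centre; lies on the mat; may be absent
- foam2_c (a point): waste: broken lump of white packing foam, roughly a brick, 68 x 44 x 46 mm (along its own x, y, z; z up at the start), 30 g; this point is its centre; lies on the mat; may be absent
- foam3_c (a point): waste: broken lump of white packing foam, roughly a brick, 62 x 42 x 50 mm (along its own x, y, z; z up at the start), 30 g; this point is its centre; it always lies on the feeder's loading deck
- puck1_c (a point): tube-carrier puck, grey plastic, about 120 g, 62 mm high: a round base disc 60 mm across and 24 mm high, and on it, coaxial, a round collar 34 mm across and 38 mm high; this point is the puck's centre, 31 mm above its underside; z is its axis, up when it stands on its disc; stands on the mat; may be absent
- puck2_c (a point): tube-carrier puck, grey plastic, about 120 g, 62 mm high: a round base disc 60 mm across and 24 mm high, and on it, coaxial, a round collar 34 mm across and 38 mm high; this point is the puck's centre, 31 mm above its underside; z is its axis, up when it stands on its disc; stands on the mat; may be absent
- puck3_c (a point): tube-carrier puck, grey plastic, about 120 g, 62 mm high: a round base disc 60 mm across and 24 mm high, and on it, coaxial, a round collar 34 mm across and 38 mm high; this point is the puck's centre, 31 mm above its underside; z is its axis, up when it stands on its disc; stands on the mat; may be absent
- bin: waste bin, grey open-topped box, 190 x 190 mm outside, 130 mm high, walls 5 mm, fixed; origin at the centre of its underside on the table, z up, sides along its x and y
- deck (a point): centre of the feeder's level loading deck, on its upper surface, 69 mm above the table; x points down-track, y across, z up. Deck: 85 mm long in x, open above and at its rear (-x) end, 64 mm wide between side walls 10 mm high; at its +x edge (42.5 mm from here) the sloped track begins, flush with it
- track: the feeder's aluminium track, fixed, 10 degrees steep; pucks do not slide by themselves. Origin on its floor at the face of the stop, mid-width; x points down the slope into the stop, y across, z square to the floor. Floor from x = -225 mm (deck's edge) to 0. A puck resting on the stop (45 mm high) has its centre at x = -30 mm, the next at -90, the third at -150
- chute: the whole feeder; origin on the table under it, x down-track, z up. Track walls are 29 mm high, 64 mm apart inside, 80 outside. Over the last 178 mm before the stop, lips on the walls (29 to 35 mm above the floor) cover the disc edges and leave a slot 46 mm wide for collars or a pusher, so pucks enter only from the deck. Behind the stop: a housing 75 mm high
- lever (a joint): the feeder's toggle lever: 0 rad leaning towards the rear (the deck end), 1.0 rad thrown fully over down-track (the chute's +x); turns easily and stays where it is left; starts at 0 to 0.1
- lever_tip (a point): centre of the 26 mm black ball on the lever's end, 85 mm from its pivot; the pivot is 22 mm above the table, beside the track on its left (+y) side, 100 mm from its middle; the lever swings in the plane of the chute's x and z
- mat: slate-blue work mat, 360 x 370 mm, 3 mm thick, fixed on the table; origin at the centre of its underside
- jar_c (a point): bystander: small closed amber glass jar, 48 mm across, 62 mm high, standing on the mat among the other things, not waste; this point is its centre
- flask: bystander: clear plastic bottle with a blue cap, 70 mm across, 140 mm high, beyond the waste bin; origin at the centre of its underside

How it is judged (in metres and radians):
On the way, in this order (a step that is already met when the one before it is completed fails the run):
1. all waste is in the bin (x of wad1_c in the frame of bin between -0.092 and 0.092 m and y of wad1_c in the frame of bin between -0.092 and 0.092 m and x of wad2_c in the frame of bin between -0.092 and 0.092 m and y of wad2_c in the frame of bin between -0.092 and 0.092 m and x of wad3_c in the frame of bin between -0.092 and 0.092 m and y of wad3_c in the frame of bin between -0.092 and 0.092 m and x of foam1_c in the frame of bin between -0.092 and 0.092 m and y of foam1_c in the frame of bin between -0.092 and 0.092 m and x of foam2_c in the frame of bin between -0.092 and 0.092 m and y of foam2_c in the frame of bin between -0.092 and 0.092 m and x of foam3_c in the frame of bin between -0.092 and 0.092 m and y of foam3_c in the frame of bin between -0.092 and 0.092 m and z of wad1_c in the frame of bin between 0 and 0.135 m and z of wad2_c in the frame of bin between 0 and 0.135 m and z of wad3_c in the frame of bin between 0 and 0.135 m and z of foam1_c in the frame of bin between 0 and 0.135 m and z of foam2_c in the frame of bin between 0 and 0.135 m and z of foam3_c in the frame of bin between 0 and 0.135 m), for 0.2 s.
2. all pucks stand in the track, the first against the stop and the rest queued against it (y of puck1_c in the frame of track between -0.006 and 0.006 m and z of puck1_c in the frame of track between 0.025 and 0.037 m and angle between the z axis of each of puck1_c, puck2_c, puck3_c and the z axis of track, either way round below 0.15 rad and y of puck2_c in the frame of track between -0.006 and 0.006 m and z of puck2_c in the frame of track between 0.025 and 0.037 m and y of puck3_c in the frame of track between -0.006 and 0.006 m and z of puck3_c in the frame of track between 0.025 and 0.037 m and (x of puck1_c in the frame of track between -0.035 and -0.024 m or x of puck1_c in the frame of track between -0.0965 and -0.084 m or x of puck1_c in the frame of track between -0.158 and -0.144 m) and (x of puck2_c in the frame of track between -0.035 and -0.024 m or x of puck2_c in the frame of track between -0.0965 and -0.084 m or x of puck2_c in the frame of track between -0.158 and -0.144 m) and (x of puck3_c in the frame of track between -0.035 and -0.024 m or x of puck3_c in the frame of track between -0.0965 and -0.084 m or x of puck3_c in the frame of track between -0.158 and -0.144 m) and (x of puck1_c in the frame of track between -0.035 and -0.024 m or x of puck2_c in the frame of track between -0.035 and -0.024 m or x of puck3_c in the frame of track between -0.035 and -0.024 m) and (x of puck1_c in the frame of track between -0.0965 and -0.084 m or x of puck2_c in the frame of track between -0.0965 and -0.084 m or x of puck3_c in the frame of track between -0.0965 and -0.084 m)), for 0.2 s.
3. the lever is thrown over (value of joint lever above 0.85 rad), for 0.2 s.
At the end, for the whole second after the job is handed in: All waste is in the bin, centres below the rim; all pucks stand disc-down in the track, one within 5 mm of the stop, the next ones within 6.5 and 8 mm of their places in a closed queue; the lever is over (above 0.85 rad); all at rest (all of step 1 and all of step 2 and value of joint lever above 0.85 rad and linear speed of each of wad1, wad2, wad3, foam1, foam2, foam3, puck1, puck2, puck3 below 0.03 m/s); the robot touches nothing.
It fails at once if a bystander (jar or bottle) is shoved more than 30 mm (distance of any of jar_c, flask from where it was at the start of the episode above 0.03 m).
Of wad1, wad2, wad3, foam1, foam2 only 2 to 4 are there at a start; the rules pass over those that are not, and their reading is None.
Of puck1, puck2, puck3 only 2 to 3 are there at a start; the rules pass over those that are not, and their reading is None.
At some moment in a run one of wad1, wad2, wad3, foam1, foam2 may be knocked a few centimetres aside while the robot is not near it.
Once in a run the grip may slacken for a moment while it holds something.
It also fails if it takes over 210 s, if anything falls off the work surface, if the arm or the gripper's body presses on something with over 40 N, if the wrist force passes 120 N, or if a joint passes its speed limit or range.

## Working session

There is one attempt and no reset: what is moved stays moved. The work goes in short steps, Python scripts to look and compute and a shell command to move; the robot and the scene stay as the last step left them, time stands still between calls to the robot, and variables do not carry over. Pictures are saved under pics/ and viewed, about 12 in all and at most 16, crops included, and the job is handed in when it is done.

```bash
ls; mkdir -p pics; cat > h.py <<'E'
import numpy as np, cv2
from workcell import env
def grab(n):
    c=env.get_calibration(n); im=env.grab_frame(n); return im,c
def save(im,fn): cv2.imwrite('pics/'+fn,cv2.cvtColor(im,cv2.COLOR_RGB2BGR))
def ray(c,u,v):
    R=np.array(c['R']);t=np.array(c['t'])
    d=np.array([(u-c['cx'])/c['fx'],(v-c['cy'])/c['fy']]);s=d.copy()
    for _ in range(20): s=d/(1+c['k1']*(s@s))
    return -R.T@t, R.T@np.array([s[0],s[1],1.])
def onz(c,u,v,z):
    o,d=ray(c,u,v); return o+d*(z-o[2])/d[2]
def proj(c,X):
    p=np.array(c['R'])@np.array(X,float)+np.array(c['t']);s=p[:2]/p[2];k=1+c['k1']*(s@s)
    return np.array([c['fx']*s[0]*k+c['cx'],c['fy']*s[1]*k+c['cy']])
E
python3 - <<'E'
from h import *
for n in('top','scene'):
    im,c=grab(n); save(im,n+'0.png'); print(n,-np.array(c['R']).T@c['t'],c['fx'],c['k1'])
E
```

```text
pics
top [ 394.64747254  -13.52872473 1153.198359  ] 408.3366756232291 -0.11885254302453212
scene [1188.05079493 -352.33666618 1009.92198441] 428.6408723985098 0.021404750664102894
```

```bash
python3 -c "
import cv2,numpy as np
a=cv2.imread('pics/top0.png');cv2.imwrite('pics/t0b.png',cv2.resize(a,(800,600),interpolation=cv2.INTER_CUBIC))"
```

```text
(no output)
```

View pics/top0.png

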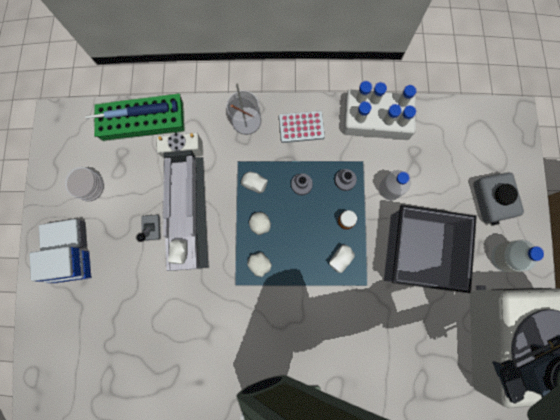

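View pics/scene0.png

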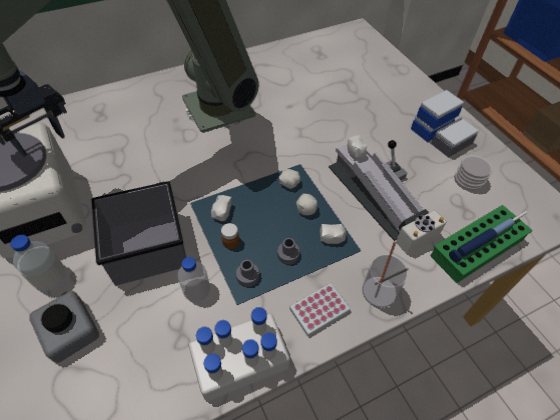

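The top view (up is world +x, left is +y) shows five waste pieces: four on the mat at about (254,182), (260,223), (258,264) and (342,258), and one on the deck at (178,250). Two pucks stand at (302,183) and (346,178), and the jar is at (347,219). The bin is around (433,248) and the lever ball at (141,238). The scene view agrees.

```bash
cat >> h.py <<'E'
def white(im,c,z=28,box=None,amin=120,amax=1500):
    """bright, colourless blobs: centroid on plane z, axis of min-area rect"""
    hsv=cv2.cvtColor(im,cv2.COLOR_RGB2HSV); m=((hsv[...,2]>150)&(hsv[...,1]<60)).astype(np.uint8)
    if box is not None:
        b=np.zeros_like(m); b[box[1]:box[3],box[0]:box[2]]=1; m&=b
    m=cv2.morphologyEx(m,cv2.MORPH_OPEN,np.ones((3,3),np.uint8)); out=[]
    for k in cv2.findContours(m,cv2.RETR_EXTERNAL,cv2.CHAIN_APPROX_NONE)[0]:
        if not amin<cv2.contourArea(k)<amax: continue
        P=np.array([onz(c,*p[0],z)[:2] for p in k],np.float32)
        M=cv2.moments(k); ce=(M['m10']/M['m00'],M['m01']/M['m00'])
        (cx,cy),(w,h),a=cv2.minAreaRect(P)
        if w<h: w,h,a=h,w,a+90
        out.append((np.round(ce),np.round(onz(c,*ce,z)[:2]),np.round([cx,cy]),round(w),round(h),round((a+90)%180-90)))
    return out
E
python3 - <<'E'
from h import *
im=cv2.cvtColor(cv2.imread('pics/top0.png'),cv2.COLOR_BGR2RGB); c=env.get_calibration('top')
for r in white(im,c,box=(236,162,366,285)): print(r)
f=lambda n,u,v,z: print(n,np.round(onz(c,u,v,z),0))
f('puck a collar',303,180,65);f('puck b',347,175,65);f('jar',348,217,65)
for p in((401,206),(475,215),(471,291),(393,282)): f('bin rim',*p,130)
for p in((166,268),(203,268)): f('deck rear',*p,79)
for p in((172,155),(196,155)): f('track lower',*p,60)
for p in((237,162),(365,162),(235,285),(367,286)): f('mat',*p,3)
f('lever ball',141,238,100); f('foam3',178,250,95)
b=im[120:290,125:215]; save(cv2.resize(b,None,fx=3.5,fy=3.5,interpolation=cv2.INTER_CUBIC),'feed.png')
E
```

```text
(array([259., 265.]), array([431.,  65.]), array([433.,  66.]), 58, 48, 45)
(array([342., 259.]), array([ 448., -163.]), array([ 449., -165.]), 71, 44, -38)
(array([260., 223.]), array([546.,  64.]), array([547.,  63.]), 51, 50, 1)
(array([349., 218.]), array([ 560., -183.]), array([ 560., -183.]), 42, 42, -1)
(array([254., 181.]), array([667.,  82.]), array([668.,  81.]), 62, 43, 64)
puck a collar [660. -56.  65.]
puck b [ 675. -177.   65.]
jar [ 558. -176.   65.]
bin rim [ 577. -304.  130.]
bin rim [ 553. -499.  130.]
bin rim [ 359. -476.  130.]
bin rim [ 385. -276.  130.]
deck rear [419. 309.  79.]
deck rear [420. 209.  79.]
track lower [736. 312.  60.]
track lower [735. 244.  60.]
mat [730. 135.   3.]
mat [ 730. -240.    3.]
mat [375. 133.   3.]
mat [ 373. -235.    3.]
lever ball [497. 373. 100.]
foam3 [466. 274.  95.]
```

View pics/feed.png

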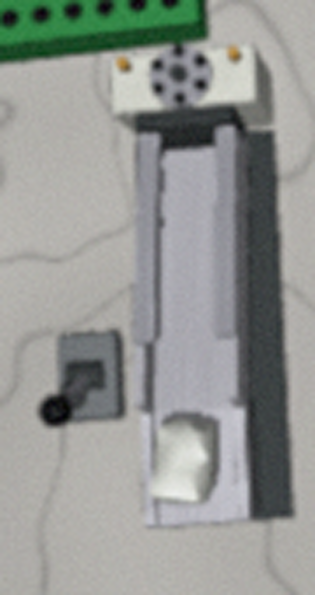

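The enlarged crop shows foam3 on the deck around crop (185,460), with its long side along the track. The track walls and lips run up to the stop at about crop y 148, and the lever ball is at (55,410), leaning to the rear. I'll start with the foam nearest the bin.

```bash
cat >> h.py <<'E'
def go(x,y,z,jaw=None):
    s=env.state(); p=np.array(s['ee_pos']); r=np.radians(s['ee_rot'])
    cur=np.degrees(r[2])+90  # jaw (tool y) direction, tool pointing down (sign fixed below)
    from scipy.spatial.transform import Rotation as T
    Y=T.from_euler('xyz',s['ee_rot'],degrees=True).as_matrix()[:,1]; cur=np.degrees(np.arctan2(Y[1],Y[0]))
    d=(np.array([x,y,z])-p)/1000
    w=0 if jaw is None else (jaw-cur+90)%180-90
    print('t',s['time_s'],'d',np.round(d,3),'jaw',round(cur,1),'wz',round(np.radians(w),3),'q6',round(s['qpos'][5],1),'rot',np.round(s['ee_rot'],1),'w',round(s['gripper_width'],1),'F',np.round(s['force'],1))
E
python3 - <<'E'
from h import *
c=env.get_calibration('top')
f=lambda u,v,z: onz(c,u,v,z)[:2]
r=[f(166.4,269,79),f(195.9,268,79)]; t=[f(164.1,158,62),f(193.6,156.6,62)]
print(r,t, np.mean(r,0),np.mean(t,0)); d=np.mean(t,0)-np.mean(r,0); print(np.hypot(*d),np.degrees(np.arctan2(d[1],d[0])))
go(448,-163,200,52)
E
```

```text
[array([416.4822277 , 307.48324243]), array([419.95187938, 228.10452519])] [array([726.50090429, 334.15569879]), array([729.63751127, 249.72312352])] [418.21705354 267.79388381] [728.06920778 291.93941116]
310.7915120777525 4.4558240599207775
t 0.1 d [ 0.246  0.375 -0.013] jaw -69.4 wz -1.023 q6 -1.1 rot [-179.9    0.    20.6] w 91.4 F [-0.4 -0.1  0.2]
```

```bash
python3 -m jog '[{"dx":0.0246,"dy":0.0375,"wz":-0.102,"grip":-1},{"dx":0.0246,"dy":0.0375,"wz":-0.102},{"dx":0.0246,"dy":0.0375,"wz":-0.102},{"dx":0.0246,"dy":0.0375,"wz":-0.102},{"dx":0.0246,"dy":0.0375,"wz":-0.102},{"dx":0.0246,"dy":0.0375,"wz":-0.102},{"dx":0.0246,"dy":0.0375,"wz":-0.102},{"dx":0.0246,"dy":0.0375,"wz":-0.102},{"dx":0.0246,"dy":0.0375,"wz":-0.102},{"dx":0.0246,"dy":0.0375,"wz":-0.102}]' 30
python3 -m jog '[{},{}]'
python3 - <<'E'
from h import *
go(448,-163,14,52)
im,c=grab('wrist'); save(im,'w1.png')
for r in white(im,c,amin=1500,amax=60000): print(r)
im,c=grab('top')
for r in white(im,c,box=(236,162,366,285)): print(r)
E
```

```text
t 0.1 d [ 0.246  0.375 -0.199] jaw -69.4 wz -1.023 q6 -1.1 rot [-179.9    0.    20.6] w 91.4 F [-0.4 -0.1  0.2]
(array([250., 327.]), array([  12., -571.]), array([  11., -573.]), 95, 68, -69)
(array([108., 171.]), array([ 159., -335.]), array([ 143., -352.]), 312, 270, -78)
(array([437.,  77.]), array([ 395., -660.]), array([ 368., -664.]), 352, 202, -69)
(array([169.,  28.]), array([ 336., -365.]), array([ 335., -366.]), 88, 51, -76)
(array([259., 265.]), array([431.,  65.]), array([433.,  66.]), 58, 48, 45)
(array([342., 259.]), array([ 448., -163.]), array([ 449., -165.]), 71, 44, -38)
(array([260., 223.]), array([546.,  64.]), array([547.,  63.]), 51, 50, 1)
(array([349., 218.]), array([ 560., -183.]), array([ 560., -183.]), 42, 42, -1)
(array([254., 181.]), array([667.,  82.]), array([668.,  82.]), 60, 43, 64)invalid input
invalid input
```

View pics/w1.png

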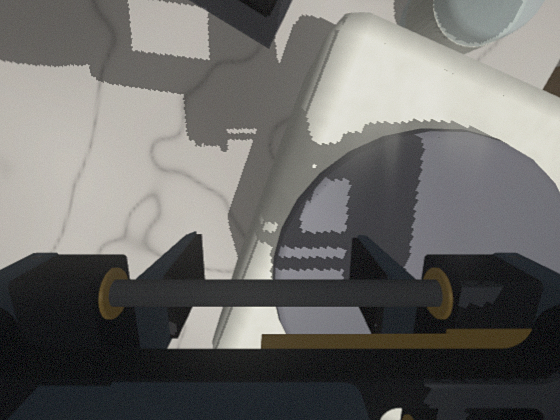

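The jog call was refused, so the arm is still at the start and the wrist view shows the appliance there. The rows probably need every key.

```bash
python3 -m jog '[{"dx":0.0246,"dy":0.0375,"dz":0,"wx":0,"wy":0,"wz":-0.102,"grip":-1},{"dx":0.0246,"dy":0.0375,"dz":0,"wx":0,"wy":0,"wz":-0.102,"grip":-1},{"dx":0.0246,"dy":0.0375,"dz":0,"wx":0,"wy":0,"wz":-0.102,"grip":-1},{"dx":0.0246,"dy":0.0375,"dz":0,"wx":0,"wy":0,"wz":-0.102,"grip":-1},{"dx":0.0246,"dy":0.0375,"dz":0,"wx":0,"wy":0,"wz":-0.102,"grip":-1},{"dx":0.0246,"dy":0.0375,"dz":0,"wx":0,"wy":0,"wz":-0.102,"grip":-1},{"dx":0.0246,"dy":0.0375,"dz":0,"wx":0,"wy":0,"wz":-0.102,"grip":-1},{"dx":0.0246,"dy":0.0375,"dz":0,"wx":0,"wy":0,"wz":-0.102,"grip":-1},{"dx":0.0246,"dy":0.0375,"dz":0,"wx":0,"wy":0,"wz":-0.102,"grip":-1},{"dx":0.0246,"dy":0.0375,"dz":0,"wx":0,"wy":0,"wz":-0.102,"grip":-1}]' 30
python3 - <<'E'
from h import *
go(448,-163,14,52)
im,c=grab('wrist'); save(im,'w2.png')
for r in white(im,c,amin=1500,amax=60000): print(r)
E
```

```text
time_s: 1.2
ee_pos: [449.1, -161.5, 214.0]
ee_rot: [180.0, -0.0, -38.1]
force: [0.5, -0.3, -0.4]
gripper_width: 91.1
t 1.2 d [-0.001 -0.002 -0.2  ] jaw -128.1 wz 0.001 q6 106.9 rot [180.   -0.  -38.1] w 91.1 F [ 0.5 -0.3 -0.4]
(array([291., 322.]), array([292., -68.]), array([278., -69.]), 205, 68, 52)
(array([277., 197.]), array([ 447., -164.]), array([ 447., -163.]), 75, 46, -40)
(array([ 18., 213.]), array([634., 110.]), array([620., 107.]), 157, 70, -52)
(array([417.,  53.]), array([ 480., -385.]), array([ 484., -388.]), 140, 103, -8)
(array([402., 187.]), array([ 361., -294.]), array([ 394., -315.]), 453, 329, 53)
(array([41., 42.]), array([743., -66.]), array([749., -63.]), 191, 58, 90)
```

```bash
python3 -m jog '[{"dx":0,"dy":-0.002,"dz":-0.045,"wx":0,"wy":0,"wz":0,"grip":-1},{"dx":0,"dy":0,"dz":-0.045,"wx":0,"wy":0,"wz":0,"grip":-1},{"dx":0,"dy":0,"dz":-0.045,"wx":0,"wy":0,"wz":0,"grip":-1},{"dx":0,"dy":0,"dz":-0.045,"wx":0,"wy":0,"wz":0,"grip":-1},{"dx":0,"dy":0,"dz":-0.02,"wx":0,"wy":0,"wz":0,"grip":-1},{"dx":0,"dy":0,"dz":0,"wx":0,"wy":0,"wz":0,"grip":1},{"dx":0,"dy":0,"dz":0,"wx":0,"wy":0,"wz":0,"grip":1},{"dx":0,"dy":0,"dz":0,"wx":0,"wy":0,"wz":0,"grip":1},{"dx":0,"dy":0,"dz":0,"wx":0,"wy":0,"wz":0,"grip":1},{"dx":0,"dy":0,"dz":0,"wx":0,"wy":0,"wz":0,"grip":1}]' 30
python3 -m jog '[{"dx":0,"dy":0,"dz":0.047,"wx":0,"wy":0,"wz":0,"grip":1},{"dx":0,"dy":0,"dz":0.047,"wx":0,"wy":0,"wz":0,"grip":1},{"dx":0,"dy":0,"dz":0.047,"wx":0,"wy":0,"wz":0,"grip":1},{"dx":0,"dy":0,"dz":0.047,"wx":0,"wy":0,"wz":0,"grip":1},{"dx":0.01,"dy":-0.038,"dz":0,"wx":0,"wy":0,"wz":0,"grip":1},{"dx":0.01,"dy":-0.038,"dz":0,"wx":0,"wy":0,"wz":0,"grip":1},{"dx":0.01,"dy":-0.038,"dz":0,"wx":0,"wy":0,"wz":0,"grip":1},{"dx":0.01,"dy":-0.038,"dz":0,"wx":0,"wy":0,"wz":0,"grip":1},{"dx":0.01,"dy":-0.038,"dz":0,"wx":0,"wy":0,"wz":0,"grip":1},{"dx":0,"dy":0,"dz":0,"wx":0,"wy":0,"wz":0,"grip":1}]' 30
```

```text
time_s: 2.25
ee_pos: [449.2, -165.5, 15.1]
ee_rot: [-180.0, -0.1, -37.8]
force: [-0.0, 0.6, 0.5]
gripper_width: 54.0
time_s: 3.25
ee_pos: [499.2, -359.5, 201.8]
ee_rot: [179.9, -0.2, -38.0]
force: [-0.6, -0.1, -1.0]
gripper_width: 0.4
```

The fingers needed longer to close, so the lift came too early. I'll look again and repeat with more closing time.

```bash
python3 -m jog '[{"dx":-0.01,"dy":0.04,"dz":0,"wx":0,"wy":0,"wz":0,"grip":-1},{"dx":-0.01,"dy":0.04,"dz":0,"wx":0,"wy":0,"wz":0,"grip":-1},{"dx":-0.01,"dy":0.04,"dz":0,"wx":0,"wy":0,"wz":0,"grip":-1},{"dx":-0.01,"dy":0.04,"dz":0,"wx":0,"wy":0,"wz":0,"grip":-1},{"dx":-0.01,"dy":0.04,"dz":0,"wx":0,"wy":0,"wz":0,"grip":-1},{"dx":0,"dy":0,"dz":0,"wx":0,"wy":0,"wz":0,"grip":-1},{"dx":0,"dy":0,"dz":0,"wx":0,"wy":0,"wz":0,"grip":-1}]' 30
python3 - <<'E'
from h import *
im,c=grab('wrist')
for r in white(im,c,amin=1500,amax=60000): print(r)
im,c=grab('top')
for r in white(im,c,box=(236,162,366,285)): print(r)
go(448,-163,14,52)
E
```

```text
time_s: 3.95
ee_pos: [448.2, -154.3, 202.8]
ee_rot: [-180.0, -0.1, -37.7]
force: [-0.1, -0.6, -0.0]
gripper_width: 53.8
(array([278., 320.]), array([311., -53.]), array([310., -54.]), 143, 41, 52)
(array([ 83., 245.]), array([549.,  76.]), array([550.,  76.]), 62, 61, 52)
(array([ 17., 238.]), array([607., 135.]), array([597., 128.]), 94, 66, -52)
(array([284., 195.]), array([ 445., -166.]), array([ 445., -165.]), 75, 46, -41)
(array([229., 109.]), array([ 562., -176.]), array([ 562., -176.]), 48, 48, 52)
(array([430.,  50.]), array([ 475., -384.]), array([ 483., -389.]), 139, 98, -8)
(array([407., 187.]), array([ 362., -289.]), array([ 393., -308.]), 433, 316, 52)
(array([36., 37.]), array([741., -61.]), array([748., -59.]), 168, 57, -90)
(array([259., 223.]), array([546.,  65.]), array([545.,  65.]), 53, 47, 1)
(array([254., 181.]), array([667.,  82.]), array([668.,  81.]), 62, 45, 64)
t 4.05 d [-0.001 -0.007 -0.188] jaw -127.8 wz -0.003 q6 107.3 rot [-1.80e+02 -1.00e-01 -3.78e+01] w 61.6 F [ 0.5 -1.1  0.4]
```

```bash
python3 -m jog '[{"dx":-0.002,"dy":-0.011,"dz":0,"wx":0,"wy":0,"wz":0,"grip":-1},{"dx":0,"dy":0,"dz":-0.045,"wx":0,"wy":0,"wz":0,"grip":-1},{"dx":0,"dy":0,"dz":-0.045,"wx":0,"wy":0,"wz":0,"grip":-1},{"dx":0,"dy":0,"dz":-0.045,"wx":0,"wy":0,"wz":0,"grip":-1},{"dx":0,"dy":0,"dz":-0.045,"wx":0,"wy":0,"wz":0,"grip":-0.5},{"dx":0,"dy":0,"dz":-0.008,"wx":0,"wy":0,"wz":0,"grip":0},{"dx":0,"dy":0,"dz":0,"wx":0,"wy":0,"wz":0,"grip":1},{"dx":0,"dy":0,"dz":0,"wx":0,"wy":0,"wz":0,"grip":1},{"dx":0,"dy":0,"dz":0,"wx":0,"wy":0,"wz":0,"grip":1},{"dx":0,"dy":0,"dz":0,"wx":0,"wy":0,"wz":0,"grip":1}]' 30
python3 -m jog '[{"dx":0,"dy":0,"dz":0,"wx":0,"wy":0,"wz":0,"grip":1},{"dx":0,"dy":0,"dz":0,"wx":0,"wy":0,"wz":0,"grip":1},{"dx":0,"dy":0,"dz":0,"wx":0,"wy":0,"wz":0,"grip":1},{"dx":0,"dy":0,"dz":0.047,"wx":0,"wy":0,"wz":0,"grip":1},{"dx":0,"dy":0,"dz":0.047,"wx":0,"wy":0,"wz":0,"grip":1},{"dx":0,"dy":0,"dz":0.047,"wx":0,"wy":0,"wz":0,"grip":1},{"dx":0,"dy":0,"dz":0.047,"wx":0,"wy":0,"wz":0,"grip":1}]' 30
```

```text
time_s: 5.05
ee_pos: [447.8, -166.8, 15.7]
ee_rot: [-179.9, -0.2, -37.8]
force: [-0.3, 1.0, -0.5]
gripper_width: 45.8
time_s: 5.75
ee_pos: [446.0, -165.9, 204.6]
ee_rot: [-180.0, -0.1, -37.8]
force: [0.6, -1.4, -0.5]
gripper_width: 45.7
```

```bash
python3 -m jog '[{"dx":0.013,"dy":-0.0475,"dz":0,"wx":0,"wy":0,"wz":0,"grip":1},{"dx":0.013,"dy":-0.0475,"dz":0,"wx":0,"wy":0,"wz":0,"grip":1},{"dx":0.013,"dy":-0.0475,"dz":0,"wx":0,"wy":0,"wz":0,"grip":1},{"dx":0.013,"dy":-0.0475,"dz":0,"wx":0,"wy":0,"wz":0,"grip":1},{"dx":0,"dy":0,"dz":-0.03,"wx":0,"wy":0,"wz":0,"grip":1},{"dx":0,"dy":0,"dz":-0.03,"wx":0,"wy":0,"wz":0,"grip":1},{"dx":0,"dy":0,"dz":0,"wx":0,"wy":0,"wz":0,"grip":1},{"dx":0,"dy":0,"dz":0,"wx":0,"wy":0,"wz":0,"grip":-1},{"dx":0,"dy":0,"dz":0,"wx":0,"wy":0,"wz":0,"grip":-1},{"dx":0,"dy":0,"dz":0,"wx":0,"wy":0,"wz":0,"grip":-1}]' 30
python3 -m jog '[{"dx":0,"dy":0,"dz":0.045,"wx":0,"wy":0,"wz":0,"grip":-1},{"dx":-0.008,"dy":0.047,"dz":0,"wx":0,"wy":0,"wz":0,"grip":-1},{"dx":-0.008,"dy":0.047,"dz":0,"wx":0,"wy":0,"wz":0,"grip":-1},{"dx":-0.008,"dy":0.047,"dz":0,"wx":0,"wy":0,"wz":0,"grip":-1},{"dx":-0.008,"dy":0.047,"dz":0,"wx":0,"wy":0,"wz":0,"grip":-1},{"dx":-0.008,"dy":0.047,"dz":0,"wx":0,"wy":0,"wz":0,"grip":-1},{"dx":-0.008,"dy":0.047,"dz":0,"wx":0,"wy":0,"wz":0,"grip":-1},{"dx":-0.008,"dy":0.047,"dz":0,"wx":0,"wy":0,"wz":0,"grip":-1},{"dx":-0.008,"dy":0.047,"dz":0,"wx":0,"wy":0,"wz":0,"grip":-1},{"dx":-0.008,"dy":0.045,"dz":0,"wx":0,"wy":0,"wz":0,"grip":-1}]' 30
python3 - <<'E'
from h import *
im,c=grab('wrist')
for r in white(im,c,amin=1500,amax=60000): print(r)
im,c=grab('top'); save(im,'top1.png')
for r in white(im,c,z=40,box=(390,200,480,290)): print(r)
go(431,65,14)
E
```

```text
time_s: 6.75
ee_pos: [499.4, -356.6, 144.2]
ee_rot: [180.0, -0.2, -37.8]
force: [0.5, -0.5, 0.2]
gripper_width: 67.0
time_s: 7.75
ee_pos: [426.3, 66.8, 188.5]
ee_rot: [-179.9, -0.1, -37.8]
force: [0.9, 0.4, -0.1]
gripper_width: 91.3
(array([204., 327.]), array([350., 246.]), array([353., 253.]), 107, 54, -85)
(array([ 32., 222.]), array([585., 312.]), array([586., 316.]), 126, 53, -4)
(array([207., 113.]), array([549.,  65.]), array([548.,  66.]), 62, 56, 23)
(array([463., 176.]), array([ 319., -120.]), array([ 360., -103.]), 346, 300, 55)
(array([113.,  24.]), array([670.,  83.]), array([666.,  83.]), 77, 47, 52)
(array([54., 74.]), array([676., 167.]), array([679., 162.]), 150, 107, 4)
(array([413., 241.]), array([ 495., -357.]), array([ 496., -359.]), 68, 44, -40)
(array([446., 205.]), array([ 597., -459.]), array([ 591., -435.]), 216, 37, 90)
t 7.85 d [ 0.005 -0.004 -0.174] jaw -127.4 wz 0.0 q6 135.0 rot [-179.8   -0.   -37.4] w 91.1 F [-0.1 -0.3  0.1]
```

View pics/top1.png

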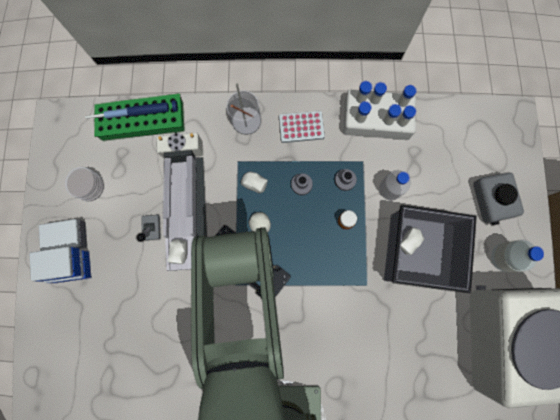

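Foam is in the bin at (411,241). The wrist mask didn't pick out the next wad, so I'll check the wrist frame there.

```bash
python3 - <<'E'
from h import *
im,c=grab('wrist'); print(proj(c,[431,65,28])); save(im,'w3.png')
E
```

```text
[275.54890382 195.55302358]
```

View pics/w3.png

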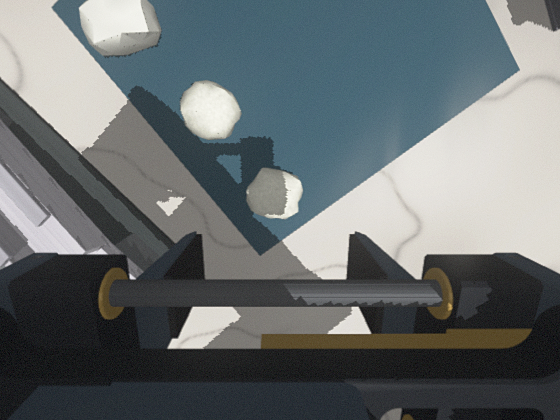

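The wrist view shows the wad at (274,193), half in shadow, within 3 px of the prediction. Grasping it.

```bash
python3 -m jog '[{"dx":0.005,"dy":-0.003,"dz":-0.044,"wx":0,"wy":0,"wz":0,"grip":-1},{"dx":0,"dy":0,"dz":-0.044,"wx":0,"wy":0,"wz":0,"grip":-1},{"dx":0,"dy":0,"dz":-0.044,"wx":0,"wy":0,"wz":0,"grip":-1},{"dx":0,"dy":0,"dz":-0.042,"wx":0,"wy":0,"wz":0,"grip":-1},{"dx":0,"dy":0,"dz":0,"wx":0,"wy":0,"wz":0,"grip":1},{"dx":0,"dy":0,"dz":0,"wx":0,"wy":0,"wz":0,"grip":1},{"dx":0,"dy":0,"dz":0,"wx":0,"wy":0,"wz":0,"grip":1},{"dx":0,"dy":0,"dz":0,"wx":0,"wy":0,"wz":0,"grip":1},{"dx":0,"dy":0,"dz":0,"wx":0,"wy":0,"wz":0,"grip":1},{"dx":0,"dy":0,"dz":0,"wx":0,"wy":0,"wz":0,"grip":1}]' 30
python3 -m jog '[{"dx":0,"dy":0,"dz":0,"wx":0,"wy":0,"wz":0,"grip":1},{"dx":0,"dy":0,"dz":0,"wx":0,"wy":0,"wz":0,"grip":1},{"dx":0,"dy":0,"dz":0,"wx":0,"wy":0,"wz":0,"grip":1},{"dx":0,"dy":0,"dz":0.047,"wx":0,"wy":0,"wz":0,"grip":1},{"dx":0,"dy":0,"dz":0.047,"wx":0,"wy":0,"wz":0,"grip":1},{"dx":0,"dy":0,"dz":0.047,"wx":0,"wy":0,"wz":0,"grip":1},{"dx":0,"dy":0,"dz":0.047,"wx":0,"wy":0,"wz":0,"grip":1}]' 30
```

```text
time_s: 8.9
ee_pos: [433.0, 62.0, 14.5]
ee_rot: [-179.8, -0.2, -37.8]
force: [0.8, -0.6, 10.9]
gripper_width: 65.9
time_s: 9.6
ee_pos: [430.7, 61.8, 203.2]
ee_rot: [180.0, -0.0, -37.8]
force: [2.1, 0.6, 0.3]
gripper_width: 66.1
```

```bash
python3 -m jog '[{"dx":0,"dy":-0.048,"dz":0,"wx":0,"wy":0,"wz":0,"grip":1},{"dx":0,"dy":-0.048,"dz":0,"wx":0,"wy":0,"wz":0,"grip":1},{"dx":0,"dy":-0.048,"dz":0,"wx":0,"wy":0,"wz":0,"grip":1},{"dx":0,"dy":-0.048,"dz":0,"wx":0,"wy":0,"wz":0,"grip":1},{"dx":0,"dy":-0.048,"dz":0,"wx":0,"wy":0,"wz":0,"grip":1},{"dx":0,"dy":-0.048,"dz":0,"wx":0,"wy":0,"wz":0,"grip":1},{"dx":0,"dy":-0.048,"dz":0,"wx":0,"wy":0,"wz":0,"grip":1},{"dx":0,"dy":-0.048,"dz":0,"wx":0,"wy":0,"wz":0,"grip":1},{"dx":0,"dy":-0.048,"dz":0,"wx":0,"wy":0,"wz":0,"grip":1},{"dx":0,"dy":-0.048,"dz":0,"wx":0,"wy":0,"wz":0,"grip":1}]' 30
python3 -m jog '[{"dx":0,"dy":0,"dz":-0.03,"wx":0,"wy":0,"wz":0,"grip":1},{"dx":0,"dy":0,"dz":-0.03,"wx":0,"wy":0,"wz":0,"grip":1},{"dx":0,"dy":0,"dz":0,"wx":0,"wy":0,"wz":0,"grip":1}]' 30
```

```text
time_s: 10.6
ee_pos: [430.8, -419.8, 201.1]
ee_rot: [-180.0, 0.0, -37.8]
force: [0.3, 0.3, -0.7]
gripper_width: 65.8
time_s: 10.9
ee_pos: [428.8, -416.1, 136.8]
ee_rot: [-179.9, 0.6, -37.9]
force: [-0.0, -0.0, -0.8]
gripper_width: 65.7
```

```bash
python3 -m jog '[{"dx":0,"dy":0,"dz":0,"wx":0,"wy":0,"wz":0,"grip":-1},{"dx":0,"dy":0,"dz":0,"wx":0,"wy":0,"wz":0,"grip":-1},{"dx":0,"dy":0,"dz":0,"wx":0,"wy":0,"wz":0,"grip":-1},{"dx":0,"dy":0,"dz":0.03,"wx":0,"wy":0,"wz":0,"grip":-1},{"dx":0,"dy":0,"dz":0.03,"wx":0,"wy":0,"wz":0,"grip":-1}]' 30
python3 -m jog '[{"dx":0.0117,"dy":0.0483,"dz":0,"wx":0,"wy":0,"wz":0,"grip":-1},{"dx":0.0117,"dy":0.0483,"dz":0,"wx":0,"wy":0,"wz":0,"grip":-1},{"dx":0.0117,"dy":0.0483,"dz":0,"wx":0,"wy":0,"wz":0,"grip":-1},{"dx":0.0117,"dy":0.0483,"dz":0,"wx":0,"wy":0,"wz":0,"grip":-1},{"dx":0.0117,"dy":0.0483,"dz":0,"wx":0,"wy":0,"wz":0,"grip":-1},{"dx":0.0117,"dy":0.0483,"dz":0,"wx":0,"wy":0,"wz":0,"grip":-1},{"dx":0.0117,"dy":0.0483,"dz":0,"wx":0,"wy":0,"wz":0,"grip":-1},{"dx":0.0117,"dy":0.0483,"dz":0,"wx":0,"wy":0,"wz":0,"grip":-1},{"dx":0.0117,"dy":0.0483,"dz":0,"wx":0,"wy":0,"wz":0,"grip":-1},{"dx":0.0117,"dy":0.0483,"dz":0,"wx":0,"wy":0,"wz":0,"grip":-1}]' 30
python3 - <<'E'
from h import *
im,c=grab('wrist'); print(proj(c,[548,65,28])); save(im,'w4.png')
hsv=cv2.cvtColor(im,cv2.COLOR_RGB2HSV)
print(hsv[195,240:320:8,1:].tolist())
for r in white(im,c,amin=1000,amax=60000): print(r)
im,c=grab('top'); save(im,'top2.png')
for r in white(im,c,z=40,box=(395,212,480,290)): print(r)
go(548,65,14)
E
```

```text
time_s: 11.4
ee_pos: [431.5, -417.8, 202.3]
ee_rot: [180.0, 0.0, -37.8]
force: [0.2, -0.2, -0.5]
gripper_width: 91.2
time_s: 12.4
ee_pos: [549.0, 67.1, 202.6]
ee_rot: [-179.9, -0.1, -37.8]
force: [0.9, -1.0, 0.6]
gripper_width: 91.3
[277.1457274  198.46020424]
[[76, 77], [71, 79], [19, 145], [13, 157], [17, 163], [19, 160], [6, 249], [8, 248], [31, 147], [83, 129]]
(array([ 56., 224.]), array([692., 303.]), array([691., 306.]), 115, 43, -3)
(array([283., 202.]), array([540.,  62.]), array([541.,  64.]), 58, 53, -66)
(array([204., 125.]), array([666.,  79.]), array([666.,  79.]), 68, 46, 63)
(array([305.,  48.]), array([659., -58.]), array([659., -55.]), 58, 52, -54)
(array([504., 161.]), array([ 421., -173.]), array([ 436., -167.]), 315, 213, -35)
(array([97., 71.]), array([780., 133.]), array([753., 132.]), 322, 172, 57)
(array([73., 17.]), array([831., 116.]), array([829., 117.]), 79, 37, 52)
(array([435., 266.]), array([ 425., -418.]), array([ 426., -416.]), 55, 50, 47)
(array([413., 241.]), array([ 495., -357.]), array([ 496., -359.]), 69, 44, -40)
t 12.5 d [-0.002 -0.005 -0.188] jaw -127.4 wz 0.0 q6 133.4 rot [-1.798e+02 -1.000e-01 -3.740e+01] w 91.1 F [ 0.2 -0.1  0.3]
```

```bash
python3 -m jog '[{"dx":-0.004,"dy":-0.004,"dz":-0.047,"wx":0,"wy":0,"wz":0,"grip":-1},{"dx":0,"dy":0,"dz":-0.047,"wx":0,"wy":0,"wz":0,"grip":-1},{"dx":0,"dy":0,"dz":-0.047,"wx":0,"wy":0,"wz":0,"grip":-1},{"dx":0,"dy":0,"dz":-0.045,"wx":0,"wy":0,"wz":0,"grip":-1},{"dx":0,"dy":0,"dz":0,"wx":0,"wy":0,"wz":0,"grip":1},{"dx":0,"dy":0,"dz":0,"wx":0,"wy":0,"wz":0,"grip":1},{"dx":0,"dy":0,"dz":0,"wx":0,"wy":0,"wz":0,"grip":1},{"dx":0,"dy":0,"dz":0,"wx":0,"wy":0,"wz":0,"grip":1},{"dx":0,"dy":0,"dz":0,"wx":0,"wy":0,"wz":0,"grip":1},{"dx":0,"dy":0,"dz":0,"wx":0,"wy":0,"wz":0,"grip":1}]' 30
python3 -m jog '[{"dx":0,"dy":0,"dz":0,"wx":0,"wy":0,"wz":0,"grip":1},{"dx":0,"dy":0,"dz":0,"wx":0,"wy":0,"wz":0,"grip":1},{"dx":0,"dy":0,"dz":0,"wx":0,"wy":0,"wz":0,"grip":1},{"dx":0,"dy":0,"dz":0.047,"wx":0,"wy":0,"wz":0,"grip":1},{"dx":0,"dy":0,"dz":0.047,"wx":0,"wy":0,"wz":0,"grip":1},{"dx":0,"dy":0,"dz":0.047,"wx":0,"wy":0,"wz":0,"grip":1},{"dx":0,"dy":0,"dz":0.047,"wx":0,"wy":0,"wz":0,"grip":1}]' 30
```

```text
time_s: 13.5
ee_pos: [546.7, 60.9, 17.8]
ee_rot: [-179.8, -0.3, -37.8]
force: [0.1, -0.8, 6.9]
gripper_width: 64.8
time_s: 14.2
ee_pos: [544.2, 60.8, 206.3]
ee_rot: [-179.9, -0.1, -37.8]
force: [0.6, -0.2, 0.0]
gripper_width: 64.7
```

```bash
python3 -m jog '[{"dx":-0.004,"dy":-0.0485,"dz":0,"wx":0,"wy":0,"wz":0,"grip":1},{"dx":-0.004,"dy":-0.0485,"dz":0,"wx":0,"wy":0,"wz":0,"grip":1},{"dx":-0.004,"dy":-0.0485,"dz":0,"wx":0,"wy":0,"wz":0,"grip":1},{"dx":-0.004,"dy":-0.0485,"dz":0,"wx":0,"wy":0,"wz":0,"grip":1},{"dx":-0.004,"dy":-0.0485,"dz":0,"wx":0,"wy":0,"wz":0,"grip":1},{"dx":-0.004,"dy":-0.0485,"dz":0,"wx":0,"wy":0,"wz":0,"grip":1},{"dx":-0.004,"dy":-0.0485,"dz":0,"wx":0,"wy":0,"wz":0,"grip":1},{"dx":-0.004,"dy":-0.0485,"dz":0,"wx":0,"wy":0,"wz":0,"grip":1},{"dx":-0.004,"dy":-0.0485,"dz":0,"wx":0,"wy":0,"wz":0,"grip":1},{"dx":-0.004,"dy":-0.0485,"dz":0,"wx":0,"wy":0,"wz":0,"grip":1}]' 30
python3 -m jog '[{"dx":0,"dy":0,"dz":-0.03,"wx":0,"wy":0,"wz":0,"grip":1},{"dx":0,"dy":0,"dz":-0.03,"wx":0,"wy":0,"wz":0,"grip":1},{"dx":0,"dy":0,"dz":0,"wx":0,"wy":0,"wz":0,"grip":1},{"dx":0,"dy":0,"dz":0,"wx":0,"wy":0,"wz":0,"grip":-1},{"dx":0,"dy":0,"dz":0,"wx":0,"wy":0,"wz":0,"grip":-1},{"dx":0,"dy":0,"dz":0,"wx":0,"wy":0,"wz":0,"grip":-1},{"dx":0,"dy":0,"dz":0.03,"wx":0,"wy":0,"wz":0,"grip":-1},{"dx":0,"dy":0,"dz":0.03,"wx":0,"wy":0,"wz":0,"grip":-1}]' 30
python3 - <<'E'
from h import *
go(667,81,200,154)
E
```

```text
time_s: 15.2
ee_pos: [503.9, -426.1, 204.4]
ee_rot: [-180.0, -0.1, -37.8]
force: [0.1, 0.3, 0.6]
gripper_width: 64.7
time_s: 16.0
ee_pos: [504.5, -423.8, 204.3]
ee_rot: [180.0, 0.0, -37.8]
force: [0.4, -0.2, 0.2]
gripper_width: 91.0
t 16.0 d [ 0.163  0.505 -0.004] jaw -127.8 wz -1.365 q6 86.8 rot [180.    0.  -37.8] w 91.0 F [ 0.4 -0.2  0.2]
```

```bash
python3 -m jog '[{"dx":0.0136,"dy":0.042,"dz":0,"wx":0,"wy":0,"wz":0.148,"grip":-1},{"dx":0.0136,"dy":0.042,"dz":0,"wx":0,"wy":0,"wz":0.148,"grip":-1},{"dx":0.0136,"dy":0.042,"dz":0,"wx":0,"wy":0,"wz":0.148,"grip":-1},{"dx":0.0136,"dy":0.042,"dz":0,"wx":0,"wy":0,"wz":0.148,"grip":-1},{"dx":0.0136,"dy":0.042,"dz":0,"wx":0,"wy":0,"wz":0.148,"grip":-1},{"dx":0.0136,"dy":0.042,"dz":0,"wx":0,"wy":0,"wz":0.148,"grip":-1},{"dx":0.0136,"dy":0.042,"dz":0,"wx":0,"wy":0,"wz":0.148,"grip":-1},{"dx":0.0136,"dy":0.042,"dz":0,"wx":0,"wy":0,"wz":0.148,"grip":-1},{"dx":0.0136,"dy":0.042,"dz":0,"wx":0,"wy":0,"wz":0.148,"grip":-1},{"dx":0.0136,"dy":0.042,"dz":0,"wx":0,"wy":0,"wz":0.148,"grip":-1}]' 30
python3 -m jog '[{"dx":0.0136,"dy":0.042,"dz":0,"wx":0,"wy":0,"wz":0.148,"grip":-1},{"dx":0.0136,"dy":0.042,"dz":0,"wx":0,"wy":0,"wz":0.148,"grip":-1},{"dx":0,"dy":0,"dz":0,"wx":0,"wy":0,"wz":0,"grip":-1}]' 30
python3 - <<'E'
from h import *
im,c=grab('wrist'); print(proj(c,[667,81,28])); save(im,'w5.png')
for r in white(im,c,amin=1000,amax=60000): print(r)
im,c=grab('top'); save(im,'top3.png')
for r in white(im,c,z=40,box=(395,212,480,290)): print(r)
go(667,81,14,154)
E
```

```text
time_s: 17.0
ee_pos: [641.2, -2.1, 204.7]
ee_rot: [179.9, -0.1, 47.4]
force: [0.6, -0.0, -0.3]
gripper_width: 91.1
time_s: 17.3
ee_pos: [669.1, 85.6, 204.0]
ee_rot: [179.9, -0.2, 64.4]
force: [-0.9, -0.1, -0.6]
gripper_width: 91.3
[274.55664363 202.11963057]
(array([ 48., 237.]), array([389., 164.]), array([373., 151.]), 126, 60, 17)
(array([274., 208.]), array([663.,  75.]), array([663.,  76.]), 63, 45, 64)
(array([437., 185.]), array([852.,  16.]), array([849., -16.]), 331, 221, -81)
(array([436.,  28.]), array([902., 178.]), array([896., 167.]), 139, 74, -25)
(array([126.,  60.]), array([591., 292.]), array([590., 297.]), 290, 79, 4)
(array([50., 27.]), array([536., 353.]), array([546., 361.]), 159, 49, -8)
(array([435., 266.]), array([ 425., -417.]), array([ 426., -416.]), 55, 50, 47)
(array([444., 237.]), array([ 505., -448.]), array([ 506., -448.]), 49, 39, 44)
(array([413., 241.]), array([ 495., -357.]), array([ 496., -359.]), 70, 44, -40)
(array([477., 249.]), array([ 471., -540.]), array([ 482., -539.]), 144, 18, -4)
t 17.4 d [-0.001  0.    -0.19 ] jaw -26.0 wz -0.0 q6 31.9 rot [179.9  -0.   64. ] w 91.0 F [ 0.3  0.4 -0.3]
```

```bash
python3 -m jog '[{"dx":-0.002,"dy":-0.002,"dz":-0.047,"wx":0,"wy":0,"wz":0,"grip":-1},{"dx":0,"dy":0,"dz":-0.047,"wx":0,"wy":0,"wz":0,"grip":-1},{"dx":0,"dy":0,"dz":-0.047,"wx":0,"wy":0,"wz":0,"grip":-1},{"dx":0,"dy":0,"dz":-0.047,"wx":0,"wy":0,"wz":0,"grip":-0.3},{"dx":0,"dy":0,"dz":0,"wx":0,"wy":0,"wz":0,"grip":1},{"dx":0,"dy":0,"dz":0,"wx":0,"wy":0,"wz":0,"grip":1},{"dx":0,"dy":0,"dz":0,"wx":0,"wy":0,"wz":0,"grip":1},{"dx":0,"dy":0,"dz":0,"wx":0,"wy":0,"wz":0,"grip":1},{"dx":0,"dy":0,"dz":0,"wx":0,"wy":0,"wz":0,"grip":1},{"dx":0,"dy":0,"dz":0,"wx":0,"wy":0,"wz":0,"grip":1}]' 30
python3 -m jog '[{"dx":0,"dy":0,"dz":0,"wx":0,"wy":0,"wz":0,"grip":1},{"dx":0,"dy":0,"dz":0,"wx":0,"wy":0,"wz":0,"grip":1},{"dx":0,"dy":0,"dz":0,"wx":0,"wy":0,"wz":0,"grip":1},{"dx":0,"dy":0,"dz":0,"wx":0,"wy":0,"wz":0,"grip":1},{"dx":0,"dy":0,"dz":0.047,"wx":0,"wy":0,"wz":0,"grip":1},{"dx":0,"dy":0,"dz":0.047,"wx":0,"wy":0,"wz":0,"grip":1},{"dx":0,"dy":0,"dz":0.047,"wx":0,"wy":0,"wz":0,"grip":1},{"dx":0,"dy":0,"dz":0.047,"wx":0,"wy":0,"wz":0,"grip":1}]' 30
python3 - <<'E'
from h import *
go(437,-350,200)
E
```

```text
time_s: 18.4
ee_pos: [666.8, 77.9, 17.2]
ee_rot: [179.8, -0.1, 63.9]
force: [-0.7, -0.9, 5.9]
gripper_width: 44.0
time_s: 19.2
ee_pos: [665.3, 77.8, 205.3]
ee_rot: [180.0, -0.0, 63.9]
force: [1.4, -0.1, -0.9]
gripper_width: 43.8
t 19.2 d [-0.228 -0.428 -0.005] jaw -26.1 wz 0.0 q6 31.8 rot [180.   -0.   63.9] w 43.8 F [ 1.4 -0.1 -0.9]
```

```bash
python3 -m jog '[{"dx":-0.0235,"dy":-0.0424,"dz":0,"wx":0,"wy":0,"wz":0,"grip":1},{"dx":-0.0235,"dy":-0.0424,"dz":0,"wx":0,"wy":0,"wz":0,"grip":1},{"dx":-0.0235,"dy":-0.0424,"dz":0,"wx":0,"wy":0,"wz":0,"grip":1},{"dx":-0.0235,"dy":-0.0424,"dz":0,"wx":0,"wy":0,"wz":0,"grip":1},{"dx":-0.0235,"dy":-0.0424,"dz":0,"wx":0,"wy":0,"wz":0,"grip":1},{"dx":-0.0235,"dy":-0.0424,"dz":0,"wx":0,"wy":0,"wz":0,"grip":1},{"dx":-0.0235,"dy":-0.0424,"dz":0,"wx":0,"wy":0,"wz":0,"grip":1},{"dx":-0.0235,"dy":-0.0424,"dz":0,"wx":0,"wy":0,"wz":0,"grip":1},{"dx":-0.0235,"dy":-0.0424,"dz":0,"wx":0,"wy":0,"wz":0,"grip":1},{"dx":-0.0235,"dy":-0.0424,"dz":0,"wx":0,"wy":0,"wz":0,"grip":1}]' 30
python3 -m jog '[{"dx":0,"dy":0,"dz":-0.03,"wx":0,"wy":0,"wz":0,"grip":1},{"dx":0,"dy":0,"dz":-0.03,"wx":0,"wy":0,"wz":0,"grip":1},{"dx":0,"dy":0,"dz":0,"wx":0,"wy":0,"wz":0,"grip":1},{"dx":0,"dy":0,"dz":0,"wx":0,"wy":0,"wz":0,"grip":-1},{"dx":0,"dy":0,"dz":0,"wx":0,"wy":0,"wz":0,"grip":-1},{"dx":0,"dy":0,"dz":0,"wx":0,"wy":0,"wz":0,"grip":-1},{"dx":0,"dy":0,"dz":0.03,"wx":0,"wy":0,"wz":0,"grip":-1},{"dx":0,"dy":0,"dz":0.03,"wx":0,"wy":0,"wz":0,"grip":-1}]' 30
python3 - <<'E'
from h import *
im,c=grab('top'); save(im,'top4.png')
for r in white(im,c,z=40,box=(395,212,480,290)): print(r)
for r in white(im,c,z=28,box=(236,162,366,285)): print(r)
go(466,274,230,94.5)
E
```

```text
time_s: 20.2
ee_pos: [429.4, -347.7, 203.6]
ee_rot: [179.9, 0.0, 63.9]
force: [0.5, -0.1, -0.5]
gripper_width: 43.8
time_s: 21.0
ee_pos: [430.8, -345.8, 204.2]
ee_rot: [-180.0, -0.0, 64.0]
force: [0.4, -0.3, -0.6]
gripper_width: 80.7
(array([410., 268.]), array([ 422., -347.]), array([ 422., -348.]), 57, 40, 74)
(array([413., 241.]), array([ 496., -358.]), array([ 496., -360.]), 72, 42, -37)
t 21.05 d [0.033 0.622 0.02 ] jaw -26.0 wz -1.038 q6 -13.9 rot [179.4   0.2  64. ] w 85.2 F [ 1.8 -1.6  3.5]
```

```bash
python3 -m jog '[{"dx":0.0025,"dy":0.048,"dz":0.0015,"wx":0,"wy":0,"wz":-0.08,"grip":-1},{"dx":0.0025,"dy":0.048,"dz":0.0015,"wx":0,"wy":0,"wz":-0.08,"grip":-1},{"dx":0.0025,"dy":0.048,"dz":0.0015,"wx":0,"wy":0,"wz":-0.08,"grip":-1},{"dx":0.0025,"dy":0.048,"dz":0.0015,"wx":0,"wy":0,"wz":-0.08,"grip":-1},{"dx":0.0025,"dy":0.048,"dz":0.0015,"wx":0,"wy":0,"wz":-0.08,"grip":-1},{"dx":0.0025,"dy":0.048,"dz":0.0015,"wx":0,"wy":0,"wz":-0.08,"grip":-1},{"dx":0.0025,"dy":0.048,"dz":0.0015,"wx":0,"wy":0,"wz":-0.08,"grip":-1},{"dx":0.0025,"dy":0.048,"dz":0.0015,"wx":0,"wy":0,"wz":-0.08,"grip":-1},{"dx":0.0025,"dy":0.048,"dz":0.0015,"wx":0,"wy":0,"wz":-0.08,"grip":-1},{"dx":0.0025,"dy":0.048,"dz":0.0015,"wx":0,"wy":0,"wz":-0.08,"grip":-1}]' 30
python3 -m jog '[{"dx":0.0025,"dy":0.048,"dz":0.0015,"wx":0,"wy":0,"wz":-0.08,"grip":-1},{"dx":0.0025,"dy":0.048,"dz":0.0015,"wx":0,"wy":0,"wz":-0.08,"grip":-1},{"dx":0.0025,"dy":0.048,"dz":0.0015,"wx":0,"wy":0,"wz":-0.08,"grip":-1},{"dx":0,"dy":0,"dz":0,"wx":0,"wy":0,"wz":0,"grip":-1},{"dx":0,"dy":0,"dz":0,"wx":0,"wy":0,"wz":0,"grip":-1}]' 30
python3 - <<'E'
from h import *
go(466,274,86,94.5)
im,c=grab('wrist'); print(proj(c,[466,274,95])); save(im,'w6.png')
im,c=grab('top'); save(im,'top5.png')
for r in white(im,c,z=40,box=(395,212,480,290)): print(r)
E
```

```text
time_s: 22.05
ee_pos: [455.8, 136.2, 219.4]
ee_rot: [180.0, -0.2, 17.9]
force: [1.0, 0.2, -0.2]
gripper_width: 91.1
time_s: 22.55
ee_pos: [462.9, 278.8, 222.9]
ee_rot: [180.0, -0.0, 4.5]
force: [-0.2, -0.3, -0.3]
gripper_width: 90.9
t 22.55 d [ 0.003 -0.005 -0.137] jaw -85.5 wz -0.001 q6 115.3 rot [180.   -0.    4.5] w 90.9 F [-0.2 -0.3 -0.3]
[279.26588608 205.43751191]
(array([410., 268.]), array([ 422., -346.]), array([ 423., -346.]), 63, 40, 76)
(array([435., 267.]), array([ 424., -418.]), array([ 426., -416.]), 56, 50, 44)
(array([444., 237.]), array([ 505., -448.]), array([ 505., -448.]), 51, 40, 36)
(array([413., 241.]), array([ 496., -357.]), array([ 497., -359.]), 71, 44, -40)
(array([477., 249.]), array([ 471., -540.]), array([ 482., -539.]), 144, 18, -4)
```

View pics/w6.png

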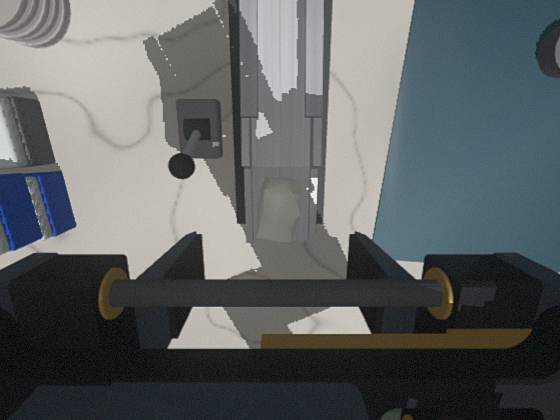

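The wrist view shows foam3 centred near (279,209) on the deck and aligned with the track. The top picture shows the other four pieces in the bin.

```bash
python3 - <<'E'
from h import *
c=env.get_calibration('wrist')
for p in((241,167),(325,167),(249,240),(318,240)): print(p,onz(c,*p,79))
print(proj(c,[460.6,271,69]),[np.round(onz(c,279,209,z)) for z in(95,115)])
E
python3 -m jog '[{"dx":0.001,"dy":-0.004,"dz":-0.045,"wx":0,"wy":0,"wz":0,"grip":-1},{"dx":0,"dy":0,"dz":-0.046,"wx":0,"wy":0,"wz":0,"grip":-1},{"dx":0,"dy":0,"dz":-0.046,"wx":0,"wy":0,"wz":0,"grip":-1},{"dx":0,"dy":0,"dz":0,"wx":0,"wy":0,"wz":0,"grip":1},{"dx":0,"dy":0,"dz":0,"wx":0,"wy":0,"wz":0,"grip":1},{"dx":0,"dy":0,"dz":0,"wx":0,"wy":0,"wz":0,"grip":1},{"dx":0,"dy":0,"dz":0,"wx":0,"wy":0,"wz":0,"grip":1},{"dx":0,"dy":0,"dz":0,"wx":0,"wy":0,"wz":0,"grip":1},{"dx":0,"dy":0,"dz":0,"wx":0,"wy":0,"wz":0,"grip":1},{"dx":0,"dy":0,"dz":0,"wx":0,"wy":0,"wz":0,"grip":1}]' 30
python3 -m jog '[{"dx":0,"dy":0,"dz":0,"wx":0,"wy":0,"wz":0,"grip":1},{"dx":0,"dy":0,"dz":0,"wx":0,"wy":0,"wz":0,"grip":1},{"dx":0,"dy":0,"dz":0,"wx":0,"wy":0,"wz":0,"grip":1},{"dx":0,"dy":0,"dz":0.04,"wx":0,"wy":0,"wz":0,"grip":1},{"dx":0,"dy":0,"dz":0.04,"wx":0,"wy":0,"wz":0,"grip":1},{"dx":0,"dy":0,"dz":0.04,"wx":0,"wy":0,"wz":0,"grip":1}]' 30
python3 - <<'E'
from h import *
go(468,-392,205)
im,c=grab('wrist'); save(im,'w7.png')
E
```

```text
(241, 167) [501.3432954  316.06188093  79.        ]
(325, 167) [508.21916559 226.07520755  79.        ]
(249, 240) [418.630447   303.13933642  79.        ]
(318, 240) [424.68096575 223.9376658   79.        ]
[279.6273967  204.67138622] [array([462., 272.,  95.]), array([467., 273., 115.])]
time_s: 23.65
ee_pos: [464.6, 274.1, 86.5]
ee_rot: [-180.0, -0.1, 4.3]
force: [0.0, 0.2, 5.7]
gripper_width: 44.5
time_s: 24.25
ee_pos: [463.7, 273.7, 206.5]
ee_rot: [180.0, 0.1, 4.4]
force: [1.3, 0.8, 0.0]
gripper_width: 42.0
t 24.25 d [ 0.004 -0.666 -0.002] jaw -85.6 wz 0.0 q6 115.0 rot [1.8e+02 1.0e-01 4.4e+00] w 42.0 F [1.3 0.8 0. ]
```

View pics/w7.png

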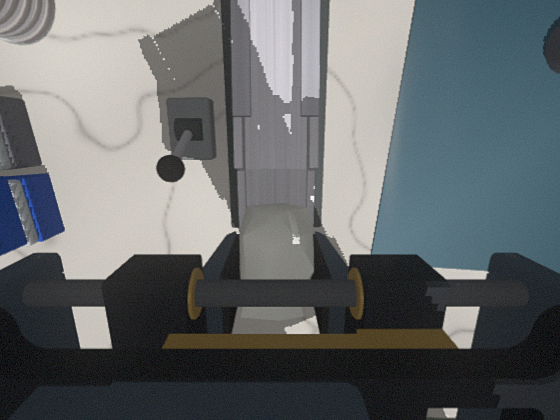

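Foam3 is gripped, showing between the fingers. Carrying it to the bin.

```bash
python3 -m jog '[{"dx":0,"dy":-0.0475,"dz":0,"wx":0,"wy":0,"wz":0,"grip":1},{"dx":0,"dy":-0.0475,"dz":0,"wx":0,"wy":0,"wz":0,"grip":1},{"dx":0,"dy":-0.0475,"dz":0,"wx":0,"wy":0,"wz":0,"grip":1},{"dx":0,"dy":-0.0475,"dz":0,"wx":0,"wy":0,"wz":0,"grip":1},{"dx":0,"dy":-0.0475,"dz":0,"wx":0,"wy":0,"wz":0,"grip":1},{"dx":0,"dy":-0.0475,"dz":0,"wx":0,"wy":0,"wz":0,"grip":1},{"dx":0,"dy":-0.0475,"dz":0,"wx":0,"wy":0,"wz":0,"grip":1},{"dx":0,"dy":-0.0475,"dz":0,"wx":0,"wy":0,"wz":0,"grip":1},{"dx":0,"dy":-0.0475,"dz":0,"wx":0,"wy":0,"wz":0,"grip":1},{"dx":0,"dy":-0.0475,"dz":0,"wx":0,"wy":0,"wz":0,"grip":1}]' 30
python3 -m jog '[{"dx":0.001,"dy":-0.0475,"dz":0,"wx":0,"wy":0,"wz":0,"grip":1},{"dx":0.001,"dy":-0.0475,"dz":0,"wx":0,"wy":0,"wz":0,"grip":1},{"dx":0.001,"dy":-0.0475,"dz":0,"wx":0,"wy":0,"wz":0,"grip":1},{"dx":0.001,"dy":-0.0475,"dz":0,"wx":0,"wy":0,"wz":0,"grip":1},{"dx":0,"dy":0,"dz":-0.03,"wx":0,"wy":0,"wz":0,"grip":1},{"dx":0,"dy":0,"dz":-0.03,"wx":0,"wy":0,"wz":0,"grip":1},{"dx":0,"dy":0,"dz":0,"wx":0,"wy":0,"wz":0,"grip":1},{"dx":0,"dy":0,"dz":0,"wx":0,"wy":0,"wz":0,"grip":-1},{"dx":0,"dy":0,"dz":0,"wx":0,"wy":0,"wz":0,"grip":-1},{"dx":0,"dy":0,"dz":0,"wx":0,"wy":0,"wz":0,"grip":-1}]' 30
python3 -m jog '[{"dx":0,"dy":0,"dz":0.04,"wx":0,"wy":0,"wz":0,"grip":-1},{"dx":0,"dy":0,"dz":0.03,"wx":0,"wy":0,"wz":0,"grip":-1}]' 30
python3 - <<'E'
from h import *
go(675,-177,210,0)
E
```

```text
time_s: 25.3
ee_pos: [463.7, -203.1, 205.3]
ee_rot: [180.0, -0.0, 4.3]
force: [1.1, 0.9, 0.0]
gripper_width: 41.9
time_s: 26.3
ee_pos: [469.1, -391.6, 147.4]
ee_rot: [179.8, -0.1, 4.4]
force: [0.2, -0.7, -0.8]
gripper_width: 62.9
time_s: 26.5
ee_pos: [468.6, -391.2, 218.0]
ee_rot: [179.9, -0.1, 4.4]
force: [0.1, 0.3, 1.1]
gripper_width: 79.0
t 26.5 d [ 0.206  0.214 -0.008] jaw -85.6 wz 1.494 q6 44.7 rot [ 1.799e+02 -1.000e-01  4.400e+00] w 79.0 F [0.1 0.3 1.1]
```

```bash
python3 -m jog '[{"dx":0.0187,"dy":0.0195,"dz":0,"wx":0,"wy":0,"wz":0.143,"grip":-1},{"dx":0.0187,"dy":0.0195,"dz":0,"wx":0,"wy":0,"wz":0.143,"grip":-1},{"dx":0.0187,"dy":0.0195,"dz":0,"wx":0,"wy":0,"wz":0.143,"grip":-1},{"dx":0.0187,"dy":0.0195,"dz":0,"wx":0,"wy":0,"wz":0.143,"grip":-1},{"dx":0.0187,"dy":0.0195,"dz":0,"wx":0,"wy":0,"wz":0.143,"grip":-1},{"dx":0.0187,"dy":0.0195,"dz":0,"wx":0,"wy":0,"wz":0.143,"grip":-1},{"dx":0.0187,"dy":0.0195,"dz":0,"wx":0,"wy":0,"wz":0.143,"grip":-1},{"dx":0.0187,"dy":0.0195,"dz":0,"wx":0,"wy":0,"wz":0.143,"grip":-1},{"dx":0.0187,"dy":0.0195,"dz":0,"wx":0,"wy":0,"wz":0.143,"grip":-1},{"dx":0.0187,"dy":0.0195,"dz":0,"wx":0,"wy":0,"wz":0.143,"grip":-1}]' 30
python3 -m jog '[{"dx":0.0187,"dy":0.0195,"dz":0,"wx":0,"wy":0,"wz":0.143,"grip":-1},{"dx":0,"dy":0,"dz":0,"wx":0,"wy":0,"wz":0,"grip":-1},{"dx":0,"dy":0,"dz":0,"wx":0,"wy":0,"wz":0,"grip":-1}]' 30
python3 - <<'E'
from h import *
go(675,-177,30,4.5)
w,c=grab('wrist'); print(proj(c,[675,-177,65]))
t,ct=grab('top'); save(t,'top6.png')
a=cv2.resize(w[80:280,140:420],(560,400)); b=cv2.resize(t[150:290,140:210],(240,480)); d=cv2.resize(t[200:295,385:480],(240,240))
o=np.zeros((600,800,3),np.uint8); o[:400,:560]=a; o[:480,560:]=b; o[360:600,:240]=d; save(o,'m1.png')
E
```

```text
time_s: 27.5
ee_pos: [656.3, -195.1, 217.1]
ee_rot: [179.9, 0.0, 86.6]
force: [0.6, -0.8, -0.3]
gripper_width: 91.0
time_s: 27.8
ee_pos: [674.1, -176.3, 216.3]
ee_rot: [179.9, 0.1, 94.5]
force: [0.8, -0.4, 0.6]
gripper_width: 91.2
t 27.8 d [ 0.001 -0.001 -0.186] jaw 4.5 wz 0.001 q6 -20.0 rot [1.799e+02 1.000e-01 9.450e+01] w 91.2 F [ 0.8 -0.4  0.6]
[275.5298989  202.41184691]
```

View pics/m1.png

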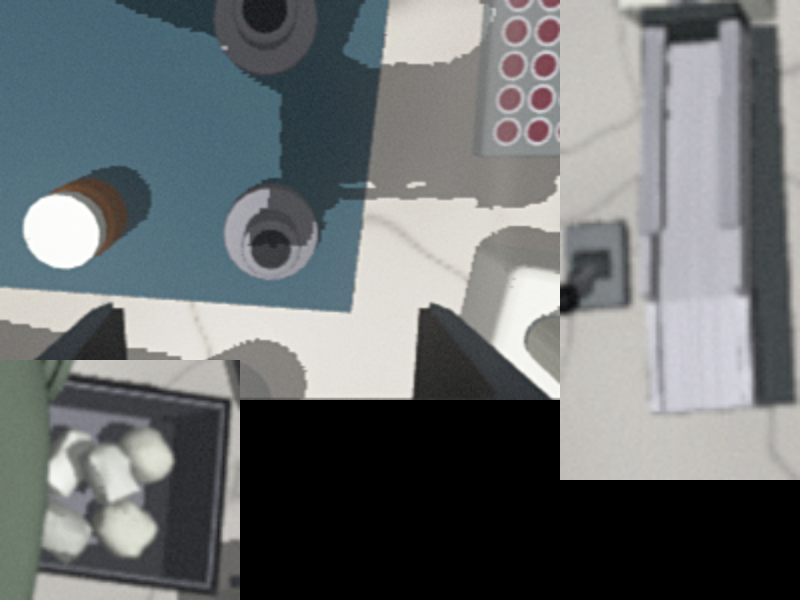

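The bin inset shows all five pieces inside. The puck's collar is at wrist (275,202), as predicted. Grasping the first puck.

```bash
python3 - <<'E'
from h import *
c=env.get_calibration('top')
P=[onz(c,u,v,z)[:2] for u,v,z in((166.8,269.6,79),(195.7,268.1,79),(165.7,236.6,79),(194.8,236,79))]; print(np.round(P,1))
m=np.mean(P,0); print('deck c',m)
r=np.mean(P[:2],0); e=np.mean(P[2:],0); d=np.array([np.cos(np.radians(4.5)),np.sin(np.radians(4.5))]); print(r+42.5*d, e-42.5*d)
w=env.get_calibration('wrist'); print('puck2',onz(w,272.5,85,65), 'puck1',onz(w,275,202.5,65))
E
python3 -m jog '[{"dx":0.001,"dy":-0.001,"dz":-0.047,"wx":0,"wy":0,"wz":0,"grip":-1},{"dx":0,"dy":0,"dz":-0.047,"wx":0,"wy":0,"wz":0,"grip":-1},{"dx":0,"dy":0,"dz":-0.047,"wx":0,"wy":0,"wz":0,"grip":-0.5},{"dx":0,"dy":0,"dz":-0.044,"wx":0,"wy":0,"wz":0,"grip":-0.3},{"dx":0,"dy":0,"dz":0,"wx":0,"wy":0,"wz":0,"grip":0},{"dx":0,"dy":0,"dz":0,"wx":0,"wy":0,"wz":0,"grip":1},{"dx":0,"dy":0,"dz":0,"wx":0,"wy":0,"wz":0,"grip":1},{"dx":0,"dy":0,"dz":0,"wx":0,"wy":0,"wz":0,"grip":1},{"dx":0,"dy":0,"dz":0,"wx":0,"wy":0,"wz":0,"grip":1},{"dx":0,"dy":0,"dz":0,"wx":0,"wy":0,"wz":0,"grip":1}]' 30
python3 -m jog '[{"dx":0,"dy":0,"dz":0,"wx":0,"wy":0,"wz":0,"grip":1},{"dx":0,"dy":0,"dz":0,"wx":0,"wy":0,"wz":0,"grip":1},{"dx":0,"dy":0,"dz":0,"wx":0,"wy":0,"wz":0,"grip":1}]' 30
```

```text
[[414.9 306.3]
 [419.7 228.6]
 [502.7 313. ]
 [504.7 233.7]]
deck c [460.51454951 270.42390372]
[459.66786276 270.8184478 ] [461.36123627 270.02935964]
puck2 [661.67404988 -55.28034275  65.        ] puck1 [ 673.66093475 -178.08357365   65.        ]
time_s: 28.9
ee_pos: [675.4, -178.0, 32.3]
ee_rot: [179.9, 0.1, 94.5]
force: [-1.5, -0.4, 5.5]
gripper_width: 33.5
time_s: 29.2
ee_pos: [675.4, -178.0, 32.4]
ee_rot: [179.9, 0.1, 94.5]
force: [-2.1, 0.1, 6.0]
gripper_width: 33.6
```

```bash
python3 -m jog '[{"dx":0,"dy":0,"dz":0.046,"wx":0,"wy":0,"wz":0,"grip":1},{"dx":0,"dy":0,"dz":0.046,"wx":0,"wy":0,"wz":0,"grip":1},{"dx":0,"dy":0,"dz":0.046,"wx":0,"wy":0,"wz":0,"grip":1},{"dx":-0.0195,"dy":0.0408,"dz":0,"wx":0,"wy":0,"wz":0,"grip":1},{"dx":-0.0195,"dy":0.0408,"dz":0,"wx":0,"wy":0,"wz":0,"grip":1},{"dx":-0.0195,"dy":0.0408,"dz":0,"wx":0,"wy":0,"wz":0,"grip":1},{"dx":-0.0195,"dy":0.0408,"dz":0,"wx":0,"wy":0,"wz":0,"grip":1},{"dx":-0.0195,"dy":0.0408,"dz":0,"wx":0,"wy":0,"wz":0,"grip":1},{"dx":-0.0195,"dy":0.0408,"dz":0,"wx":0,"wy":0,"wz":0,"grip":1},{"dx":-0.0195,"dy":0.0408,"dz":0,"wx":0,"wy":0,"wz":0,"grip":1}]' 45
python3 -m jog '[{"dx":-0.0195,"dy":0.0408,"dz":0,"wx":0,"wy":0,"wz":0,"grip":1},{"dx":-0.0195,"dy":0.0408,"dz":0,"wx":0,"wy":0,"wz":0,"grip":1},{"dx":-0.0195,"dy":0.0408,"dz":0,"wx":0,"wy":0,"wz":0,"grip":1},{"dx":-0.0195,"dy":0.0408,"dz":0,"wx":0,"wy":0,"wz":0,"grip":1},{"dx":0,"dy":0,"dz":0,"wx":0,"wy":0,"wz":0,"grip":1},{"dx":0,"dy":0,"dz":0,"wx":0,"wy":0,"wz":0,"grip":1}]' 45
python3 - <<'E'
from h import *
go(460.5,270.5,98.5,4.5)
w,c=grab('wrist'); print(proj(c,[460.5,270.5,69]),proj(c,[418,267,69])); save(w,'w8.png')
E
```

```text
time_s: 30.2
ee_pos: [537.2, 109.4, 168.5]
ee_rot: [180.0, -0.0, 94.5]
force: [0.6, 0.3, -1.8]
gripper_width: 33.3
time_s: 30.8
ee_pos: [459.8, 271.7, 168.4]
ee_rot: [180.0, 0.0, 94.6]
force: [0.2, -1.1, -1.3]
gripper_width: 33.2
t 30.8 d [ 0.001 -0.001 -0.07 ] jaw 4.6 wz -0.002 q6 24.8 rot [180.    0.   94.6] w 33.2 F [ 0.2 -1.1 -1.3]
[275.46329895 215.35565301] [231.28952466 215.40702429]
```

View pics/w8.png

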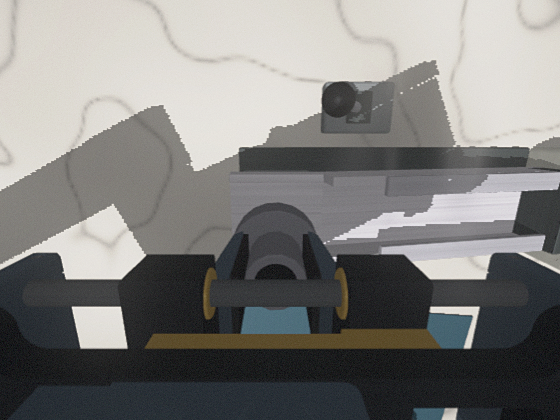

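```bash
python3 - <<'E'
from h import *
c=env.get_calibration('wrist')
O=np.array([460.5,270.5]);th=np.radians(4.5);X=np.array([np.cos(th),np.sin(th)]);N=np.array([-X[1],X[0]])
def P(x,y,z): return np.round(proj(c,[*(O+x*X+y*N),z])).tolist()
for y in(40,32):print('deckwall',y,P(-42.5,y,79),P(30,y,79))
a=np.radians(10)
for x in(100,200):
  s=x; 
  for y in(40,23,-23,-40):
    # lip top 35 above floor, perpendicular
    print('lip',x,y,P(42.5+s*np.cos(a)+35*np.sin(a),y,69-s*np.sin(a)+35*np.cos(a)))
im=cv2.cvtColor(cv2.imread('pics/w8.png'),cv2.COLOR_BGR2GRAY)
for u in(250,290,310): print(u,[(v,int(im[v,u])) for v in range(140,205,3)])
for u in(440,500,530): print(u,[(v,int(im[v,u])) for v in range(140,270,3)])
E
```

```text
deckwall 40 [228.0, 174.0] [309.0, 174.0]
deckwall 32 [228.0, 183.0] [308.0, 183.0]
lip 100 40 [444.0, 176.0]
lip 100 23 [441.0, 195.0]
lip 100 -23 [433.0, 243.0]
lip 100 -40 [430.0, 260.0]
lip 200 40 [539.0, 173.0]
lip 200 23 [534.0, 191.0]
lip 200 -23 [523.0, 237.0]
lip 200 -40 [519.0, 253.0]
250 [(140, 227), (143, 228), (146, 235), (149, 61), (152, 61), (155, 63), (158, 67), (161, 64), (164, 57), (167, 66), (170, 75), (173, 109), (176, 135), (179, 130), (182, 124), (185, 130), (188, 125), (191, 130), (194, 129), (197, 132), (200, 124), (203, 124)]
290 [(140, 130), (143, 127), (146, 125), (149, 56), (152, 58), (155, 58), (158, 62), (161, 60), (164, 57), (167, 61), (170, 66), (173, 102), (176, 135), (179, 126), (182, 122), (185, 126), (188, 131), (191, 125), (194, 131), (197, 128), (200, 127), (203, 129)]
310 [(140, 127), (143, 130), (146, 124), (149, 58), (152, 59), (155, 58), (158, 57), (161, 53), (164, 57), (167, 55), (170, 61), (173, 104), (176, 134), (179, 129), (182, 126), (185, 127), (188, 126), (191, 133), (194, 132), (197, 128), (200, 123), (203, 130)]
440 [(140, 125), (143
[... 837 characters left out ...]
, (224, 126), (227, 126), (230, 131), (233, 116), (236, 95), (239, 186), (242, 190), (245, 188), (248, 184), (251, 192), (254, 53), (257, 54), (260, 53), (263, 61), (266, 55), (269, 52)]
530 [(140, 222), (143, 223), (146, 227), (149, 168), (152, 144), (155, 142), (158, 112), (161, 109), (164, 111), (167, 108), (170, 106), (173, 168), (176, 187), (179, 186), (182, 179), (185, 184), (188, 193), (191, 61), (194, 60), (197, 64), (200, 60), (203, 63), (206, 61), (209, 66), (212, 58), (215, 57), (218, 58), (221, 61), (224, 62), (227, 64), (230, 46), (233, 47), (236, 151), (239, 186), (242, 188), (245, 185), (248, 189), (251, 168), (254, 136), (257, 232), (260, 58), (263, 53), (266, 51), (269, 49)]
```

The measured wall and lip edges match the predicted ones within about 1 px, so the deck centre (460.5, 270.5) and 4.5° yaw hold. Lowering.

```bash
python3 -m jog '[{"dx":0.001,"dy":-0.001,"dz":-0.03,"wx":0,"wy":0,"wz":0,"grip":1},{"dx":0,"dy":0,"dz":-0.024,"wx":0,"wy":0,"wz":0,"grip":1},{"dx":0,"dy":0,"dz":0,"wx":0,"wy":0,"wz":0,"grip":1},{"dx":0,"dy":0,"dz":0,"wx":0,"wy":0,"wz":0,"grip":1}]' 45
python3 -c "
from h import *
go(460.5,270.5,98.5,4.5)"
```

```text
time_s: 31.25
ee_pos: [462.1, 269.1, 114.7]
ee_rot: [-180.0, 0.0, 94.4]
force: [-0.6, 0.5, -1.3]
gripper_width: 33.3
t 31.25 d [-0.002  0.001 -0.016] jaw 4.4 wz 0.002 q6 24.6 rot [-180.     0.    94.4] w 33.3 F [-0.6  0.5 -1.3]
```

```bash
python3 -m jog '[{"dx":-0.001,"dy":0.001,"dz":-0.004,"wx":0,"wy":0,"wz":0,"grip":1},{"dx":0,"dy":0,"dz":-0.004,"wx":0,"wy":0,"wz":0,"grip":1},{"dx":0,"dy":0,"dz":-0.004,"wx":0,"wy":0,"wz":0,"grip":1},{"dx":0,"dy":0,"dz":-0.003,"wx":0,"wy":0,"wz":0,"grip":1},{"dx":0,"dy":0,"dz":0,"wx":0,"wy":0,"wz":0,"grip":1}]' 45
```

```text
time_s: 31.75
ee_pos: [460.1, 271.0, 99.1]
ee_rot: [-180.0, 0.0, 94.5]
force: [0.7, -1.1, -0.3]
gripper_width: 33.6
```

```bash
python3 -m jog '[{"dx":0,"dy":0,"dz":-0.002,"wx":0,"wy":0,"wz":0,"grip":1},{"dx":0,"dy":0,"dz":0,"wx":0,"wy":0,"wz":0,"grip":1}]' 45
```

```text
time_s: 31.95
ee_pos: [460.4, 271.3, 98.4]
ee_rot: [180.0, -0.0, 94.5]
force: [-2.1, -0.3, 3.6]
gripper_width: 33.2
```

Contact at the expected height. Releasing, then going behind the puck with shut fingers.

```bash
python3 -m jog '[{"dx":0,"dy":0,"dz":0,"wx":0,"wy":0,"wz":0,"grip":-0.4},{"dx":0,"dy":0,"dz":0,"wx":0,"wy":0,"wz":0,"grip":-0.4},{"dx":0,"dy":0,"dz":0,"wx":0,"wy":0,"wz":0,"grip":-0.4},{"dx":0,"dy":0,"dz":0,"wx":0,"wy":0,"wz":0,"grip":-0.4},{"dx":0,"dy":0,"dz":0.035,"wx":0,"wy":0,"wz":0,"grip":-0.4},{"dx":0,"dy":0,"dz":0.035,"wx":0,"wy":0,"wz":0,"grip":-0.4},{"dx":-0.034,"dy":-0.003,"dz":0,"wx":0,"wy":0,"wz":0,"grip":1},{"dx":-0.035,"dy":-0.003,"dz":0,"wx":0,"wy":0,"wz":0,"grip":1},{"dx":0,"dy":0,"dz":0,"wx":0,"wy":0,"wz":0,"grip":1},{"dx":0,"dy":0,"dz":0,"wx":0,"wy":0,"wz":0,"grip":1}]' 30
python3 -m jog '[{"dx":0,"dy":0,"dz":0,"wx":0,"wy":0,"wz":0,"grip":1},{"dx":0,"dy":0,"dz":0,"wx":0,"wy":0,"wz":0,"grip":1},{"dx":0,"dy":0,"dz":0,"wx":0,"wy":0,"wz":0,"grip":1},{"dx":0,"dy":0,"dz":0,"wx":0,"wy":0,"wz":0,"grip":1}]' 30
python3 - <<'E'
from h import *
go(392,265,80,4.5)
w,c=grab('wrist'); save(w,'w9.png'); print(proj(c,[460.5,270.5,131]))
E
```

```text
time_s: 32.95
ee_pos: [391.3, 265.3, 167.8]
ee_rot: [179.9, -0.0, 94.5]
force: [-0.3, -0.1, -0.9]
gripper_width: 35.0
time_s: 33.35
ee_pos: [391.8, 265.1, 167.3]
ee_rot: [-180.0, 0.0, 94.4]
force: [0.2, -0.0, -0.3]
gripper_width: 2.3
t 33.35 d [ 0.    -0.    -0.087] jaw 4.4 wz 0.001 q6 28.3 rot [-180.     0.    94.4] w 2.3 F [ 0.2 -0.  -0.3]
[365.92938593 236.47730086]
```

View pics/w9.png

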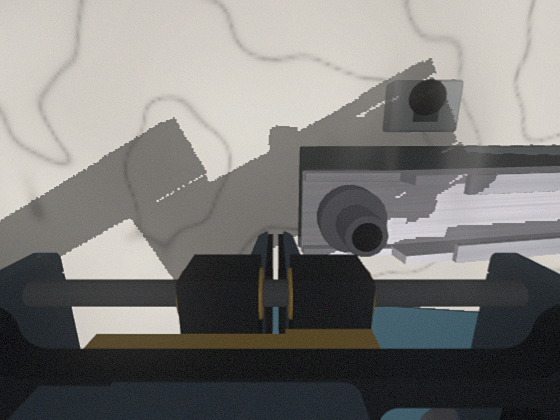

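The puck stands upright on the deck, with the collar at (367,237) against a predicted (366,236). Pushing.

```bash
python3 -m jog '[{"dx":0,"dy":0,"dz":-0.044,"wx":0,"wy":0,"wz":0,"grip":1},{"dx":0,"dy":0,"dz":-0.043,"wx":0,"wy":0,"wz":0,"grip":1},{"dx":0,"dy":0,"dz":0,"wx":0,"wy":0,"wz":0,"grip":1},{"dx":0.012,"dy":0.0009,"dz":0,"wx":0,"wy":0,"wz":0,"grip":1},{"dx":0.012,"dy":0.0009,"dz":0,"wx":0,"wy":0,"wz":0,"grip":1},{"dx":0.012,"dy":0.0009,"dz":0,"wx":0,"wy":0,"wz":0,"grip":1},{"dx":0.012,"dy":0.0009,"dz":0,"wx":0,"wy":0,"wz":0,"grip":1},{"dx":0.012,"dy":0.0009,"dz":0,"wx":0,"wy":0,"wz":0,"grip":1},{"dx":0.012,"dy":0.0009,"dz":0,"wx":0,"wy":0,"wz":0,"grip":1},{"dx":0.012,"dy":0.001,"dz":0,"wx":0,"wy":0,"wz":0,"grip":1}]' 30
python3 -c "
from h import *
go(503,274,80,4.5)
w,c=grab('wrist'); save(w,'w10.png')"
```

```text
time_s: 34.4
ee_pos: [476.6, 271.6, 80.6]
ee_rot: [180.0, -0.0, 94.5]
force: [-0.7, 0.4, -0.1]
gripper_width: 0.4
t 34.4 d [ 0.026  0.002 -0.001] jaw 4.5 wz 0.001 q6 24.0 rot [180.   -0.   94.5] w 0.4 F [-0.7  0.4 -0.1]
```

```bash
python3 -m jog '[{"dx":0.012,"dy":0.0009,"dz":0,"wx":0,"wy":0,"wz":0,"grip":1},{"dx":0.012,"dy":0.0009,"dz":-0.001,"wx":0,"wy":0,"wz":0,"grip":1},{"dx":0.012,"dy":0.0009,"dz":-0.002,"wx":0,"wy":0,"wz":0,"grip":1},{"dx":0.012,"dy":0.0009,"dz":-0.0021,"wx":0,"wy":0,"wz":0,"grip":1},{"dx":0.012,"dy":0.0009,"dz":-0.0021,"wx":0,"wy":0,"wz":0,"grip":1},{"dx":0.012,"dy":0.001,"dz":-0.0021,"wx":0,"wy":0,"wz":0,"grip":1},{"dx":0.012,"dy":0.001,"dz":-0.0021,"wx":0,"wy":0,"wz":0,"grip":1},{"dx":0.012,"dy":0.001,"dz":-0.0021,"wx":0,"wy":0,"wz":0,"grip":1},{"dx":0.012,"dy":0.001,"dz":-0.0021,"wx":0,"wy":0,"wz":0,"grip":1},{"dx":0.012,"dy":0.001,"dz":-0.0021,"wx":0,"wy":0,"wz":0,"grip":1}]' 30
python3 - <<'E'
from h import *
th=np.radians(4.5);a=np.radians(10)
s=env.state();p=np.array(s['ee_pos'])-[460.5,270.5,69]
x=p[0]*np.cos(th)+p[1]*np.sin(th);y=-p[0]*np.sin(th)+p[1]*np.cos(th)
print('deckx',x,'y',y,'above floor',p[2]+max(0,x-42.5)*np.tan(a), 'target x 192',s['force'])
w,c=grab('wrist'); save(w,'w11.png')
E
```

```text
time_s: 35.45
ee_pos: [596.4, 281.0, 62.5]
ee_rot: [180.0, 0.0, 94.5]
force: [-0.2, -1.2, 0.6]
gripper_width: 0.4
deckx 136.26931336528023 y -0.16139850951375756 above floor 10.034306891434703 target x 192 [-0.17630081 -1.24469662  0.55944751]
```

View pics/w11.png

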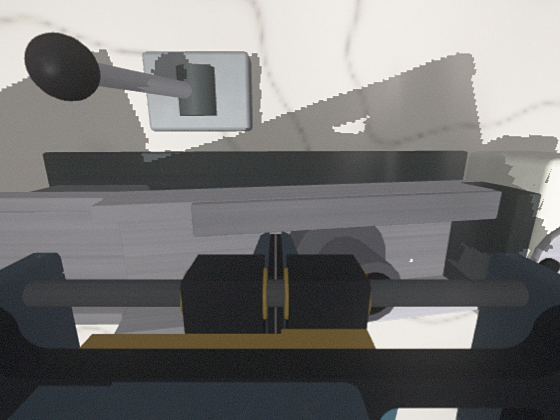

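The puck is moving ahead of the fingers under the lips, at about (350,250), and the lever is untouched.

```bash
python3 -m jog '[{"dx":0.011,"dy":0.0009,"dz":-0.0019,"wx":0,"wy":0,"wz":0,"grip":1},{"dx":0.011,"dy":0.0009,"dz":-0.0019,"wx":0,"wy":0,"wz":0,"grip":1},{"dx":0.011,"dy":0.0009,"dz":-0.0019,"wx":0,"wy":0,"wz":0,"grip":1},{"dx":0.011,"dy":0.0009,"dz":-0.0019,"wx":0,"wy":0,"wz":0,"grip":1},{"dx":0.003,"dy":0.0002,"dz":-0.0005,"wx":0,"wy":0,"wz":0,"grip":1},{"dx":0.003,"dy":0.0002,"dz":-0.0005,"wx":0,"wy":0,"wz":0,"grip":1}]' 30
python3 -m jog '[{"dx":0.003,"dy":0.0002,"dz":-0.0005,"wx":0,"wy":0,"wz":0,"grip":1},{"dx":0.003,"dy":0.0002,"dz":-0.0005,"wx":0,"wy":0,"wz":0,"grip":1}]' 30
python3 -c "
from h import *
go(460.5+191.4,270.5+15,52.7,4.5)"
```

```text
time_s: 36.1
ee_pos: [645.5, 285.0, 54.0]
ee_rot: [-180.0, 0.0, 94.5]
force: [-1.3, -1.1, 0.8]
gripper_width: 0.6
time_s: 36.3
ee_pos: [651.3, 285.4, 53.2]
ee_rot: [-180.0, 0.0, 94.5]
force: [-0.7, -0.0, -0.3]
gripper_width: 0.3
t 36.3 d [ 0.001  0.    -0.   ] jaw 4.5 wz 0.0 q6 18.3 rot [-180.     0.    94.5] w 0.3 F [-0.7 -0.  -0.3]
```

```bash
for i in 1; do python3 -m jog '[{"dx":0.002,"dy":0.0002,"dz":-0.0003,"wx":0,"wy":0,"wz":0,"grip":1},{"dx":0.002,"dy":0.0002,"dz":-0.0003,"wx":0,"wy":0,"wz":0,"grip":1},{"dx":0,"dy":0,"dz":0,"wx":0,"wy":0,"wz":0,"grip":1}]'; python3 -m jog '[{"dx":0.002,"dy":0.0002,"dz":-0.0003,"wx":0,"wy":0,"wz":0,"grip":1},{"dx":0.001,"dy":0.0001,"dz":-0.0003,"wx":0,"wy":0,"wz":0,"grip":1},{"dx":0,"dy":0,"dz":0,"wx":0,"wy":0,"wz":0,"grip":1}]'; done
python3 -c "
from h import *
t,c=grab('top'); save(t,'top7.png')
s,c=grab('scene'); save(cv2.resize(s[120:260,320:460],(600,600),interpolation=cv2.INTER_CUBIC),'s7.png')"
```

```text
time_s: 36.6
ee_pos: [655.6, 285.8, 52.6]
ee_rot: [180.0, -0.0, 94.5]
force: [-0.1, -0.8, 0.0]
gripper_width: 0.2
time_s: 36.9
ee_pos: [658.5, 286.1, 52.0]
ee_rot: [180.0, -0.0, 94.5]
force: [0.2, -0.9, 1.1]
gripper_width: 0.5
```

View pics/s7.png

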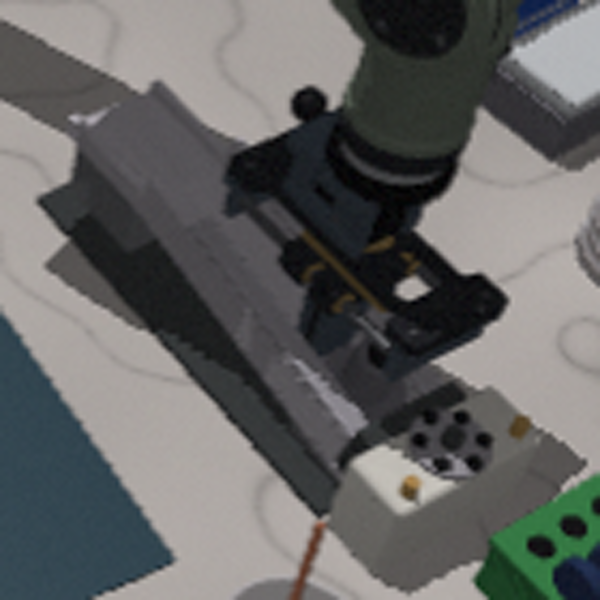

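The scene crop shows the gripper over the track, upright and clear of the lever and housing. There's no stop contact yet, so I'll continue in small steps.

```bash
python3 -m jog '[{"dx":0.002,"dy":0.0002,"dz":-0.0003,"wx":0,"wy":0,"wz":0,"grip":1},{"dx":0,"dy":0,"dz":0,"wx":0,"wy":0,"wz":0,"grip":1}]'; python3 -m jog '[{"dx":0.002,"dy":0.0002,"dz":-0.0003,"wx":0,"wy":0,"wz":0,"grip":1},{"dx":0,"dy":0,"dz":0,"wx":0,"wy":0,"wz":0,"grip":1}]'
```

```text
time_s: 37.2
ee_pos: [659.0, 286.2, 51.9]
ee_rot: [-179.8, 0.0, 94.5]
force: [-5.3, -0.2, 3.5]
gripper_width: 0.3
time_s: 37.4
ee_pos: [659.2, 286.2, 51.9]
ee_rot: [-179.6, 0.0, 94.5]
force: [-9.2, -2.0, 7.5]
gripper_width: 0.3
```

Puck 1 is against the stop: the force rose to 9 N at TCP x = 659. Backing off and going for puck 2.

```bash
python3 -m jog '[{"dx":-0.02,"dy":-0.0016,"dz":0.004,"wx":0,"wy":0,"wz":0,"grip":1},{"dx":0,"dy":0,"dz":0.048,"wx":0,"wy":0,"wz":0,"grip":1},{"dx":0,"dy":0,"dz":0.048,"wx":0,"wy":0,"wz":0,"grip":1},{"dx":0,"dy":0,"dz":0.048,"wx":0,"wy":0,"wz":0,"grip":1},{"dx":0.0025,"dy":-0.0425,"dz":0,"wx":0,"wy":0,"wz":0,"grip":-0.6},{"dx":0.0025,"dy":-0.0425,"dz":0,"wx":0,"wy":0,"wz":0,"grip":-0.6},{"dx":0.0025,"dy":-0.0425,"dz":0,"wx":0,"wy":0,"wz":0,"grip":-0.6},{"dx":0.0025,"dy":-0.0425,"dz":0,"wx":0,"wy":0,"wz":0,"grip":-0.6},{"dx":0.0025,"dy":-0.0425,"dz":0,"wx":0,"wy":0,"wz":0,"grip":-0.6},{"dx":0.0025,"dy":-0.0425,"dz":0,"wx":0,"wy":0,"wz":0,"grip":-0.6}]' 30
python3 -m jog '[{"dx":0.0025,"dy":-0.0425,"dz":0,"wx":0,"wy":0,"wz":0,"grip":-0.6},{"dx":0.0025,"dy":-0.0425,"dz":0,"wx":0,"wy":0,"wz":0,"grip":-0.6},{"dx":0,"dy":0,"dz":0,"wx":0,"wy":0,"wz":0,"grip":-0.6},{"dx":0,"dy":0,"dz":0,"wx":0,"wy":0,"wz":0,"grip":-0.6}]' 30
python3 - <<'E'
from h import *
go(661,-56,31,4.5)
w,c=grab('wrist'); t,ct=grab('top'); save(t,'top8.png'); print(proj(c,[661,-56,65]))
o=np.zeros((600,560,3),np.uint8); o[:300,:400]=cv2.resize(w[80:290],(400,300))
o[:,400:]=cv2.resize(t[130:290,155:210],(160,600)); o[300:,:400]=cv2.resize(t[150:300,290:490],(400,300)); save(o,'m2.png')
E
```

```text
time_s: 38.4
ee_pos: [657.9, 28.1, 199.5]
ee_rot: [179.9, 0.0, 94.5]
force: [1.0, 0.3, 0.5]
gripper_width: 45.1
time_s: 38.8
ee_pos: [662.7, -56.1, 199.3]
ee_rot: [179.9, -0.0, 94.3]
force: [-0.1, 0.4, -0.0]
gripper_width: 72.5
t 38.8 d [-0.002  0.    -0.168] jaw 4.3 wz 0.003 q6 -10.2 rot [179.9  -0.   94.3] w 72.5 F [-0.1  0.4 -0. ]
[273.14521964 205.31125104]
```

View pics/m2.png

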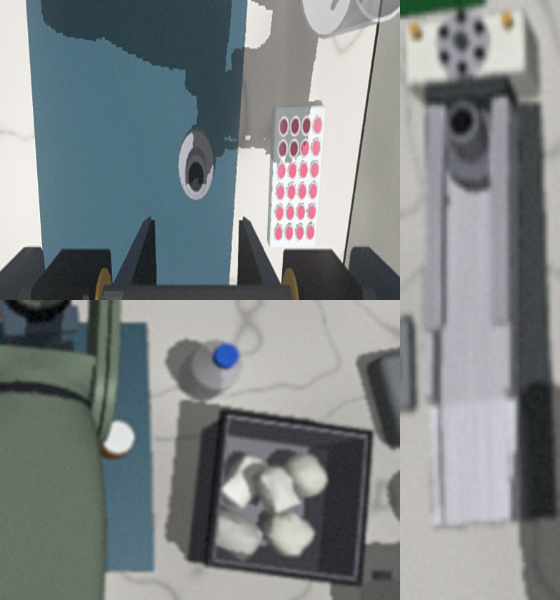

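Puck 1 is at the stop end and upright, and all five waste pieces are in the bin. Puck 2's collar is at about wrist (273,200), a few mm to +y. Grasping it.

```bash
python3 -c "
from h import *
c=env.get_calibration('wrist');print(onz(c,273,200.4,65))"
python3 -m jog '[{"dx":-0.002,"dy":0.003,"dz":-0.047,"wx":0,"wy":0,"wz":0.003,"grip":-0.6},{"dx":0,"dy":0,"dz":-0.047,"wx":0,"wy":0,"wz":0,"grip":-0.6},{"dx":0,"dy":0,"dz":-0.047,"wx":0,"wy":0,"wz":0,"grip":-0.5},{"dx":0,"dy":0,"dz":-0.026,"wx":0,"wy":0,"wz":0,"grip":-0.3},{"dx":0,"dy":0,"dz":0,"wx":0,"wy":0,"wz":0,"grip":0},{"dx":0,"dy":0,"dz":0,"wx":0,"wy":0,"wz":0,"grip":1},{"dx":0,"dy":0,"dz":0,"wx":0,"wy":0,"wz":0,"grip":1},{"dx":0,"dy":0,"dz":0,"wx":0,"wy":0,"wz":0,"grip":1},{"dx":0,"dy":0,"dz":0,"wx":0,"wy":0,"wz":0,"grip":1},{"dx":0,"dy":0,"dz":0,"wx":0,"wy":0,"wz":0,"grip":1}]' 45
python3 -m jog '[{"dx":0,"dy":0,"dz":0,"wx":0,"wy":0,"wz":0,"grip":1},{"dx":0,"dy":0,"dz":0,"wx":0,"wy":0,"wz":0,"grip":1},{"dx":0,"dy":0,"dz":0,"wx":0,"wy":0,"wz":0,"grip":1}]' 45
```

```text
[660.2219627  -48.74807288  65.        ]
time_s: 39.9
ee_pos: [661.1, -51.7, 33.6]
ee_rot: [179.9, -0.0, 94.6]
force: [1.1, 2.8, 3.9]
gripper_width: 33.0
time_s: 40.2
ee_pos: [661.1, -51.7, 33.6]
ee_rot: [179.9, -0.0, 94.6]
force: [0.3, 3.5, 5.1]
gripper_width: 33.2
```

The puck's offset along the pads is uncertain by a few mm and the deck leaves only 2 mm. I'll regrip with the jaws turned a quarter turn so they centre it across the track.

```bash
python3 -m jog '[{"dx":0,"dy":0,"dz":0,"wx":0,"wy":0,"wz":0,"grip":-0.4},{"dx":0,"dy":0,"dz":0,"wx":0,"wy":0,"wz":0,"grip":-0.4},{"dx":0,"dy":0,"dz":0,"wx":0,"wy":0,"wz":0,"grip":-0.4},{"dx":0,"dy":0,"dz":0,"wx":0,"wy":0,"wz":-0.143,"grip":-0.4},{"dx":0,"dy":0,"dz":0,"wx":0,"wy":0,"wz":-0.143,"grip":-0.4},{"dx":0,"dy":0,"dz":0,"wx":0,"wy":0,"wz":-0.143,"grip":-0.4},{"dx":0,"dy":0,"dz":0,"wx":0,"wy":0,"wz":-0.143,"grip":-0.4},{"dx":0,"dy":0,"dz":0,"wx":0,"wy":0,"wz":-0.143,"grip":-0.4},{"dx":0,"dy":0,"dz":0,"wx":0,"wy":0,"wz":-0.143,"grip":-0.4},{"dx":0,"dy":0,"dz":0,"wx":0,"wy":0,"wz":-0.143,"grip":-0.4}]' 30
python3 -m jog '[{"dx":0,"dy":0,"dz":0,"wx":0,"wy":0,"wz":-0.143,"grip":-0.4},{"dx":0,"dy":0,"dz":0,"wx":0,"wy":0,"wz":-0.143,"grip":-0.4},{"dx":0,"dy":0,"dz":0,"wx":0,"wy":0,"wz":-0.143,"grip":-0.4},{"dx":0,"dy":0,"dz":0,"wx":0,"wy":0,"wz":-0.143,"grip":1},{"dx":0,"dy":0,"dz":0,"wx":0,"wy":0,"wz":0,"grip":1},{"dx":0,"dy":0,"dz":0,"wx":0,"wy":0,"wz":0,"grip":1},{"dx":0,"dy":0,"dz":0,"wx":0,"wy":0,"wz":0,"grip":1},{"dx":0,"dy":0,"dz":0,"wx":0,"wy":0,"wz":0,"grip":1},{"dx":0,"dy":0,"dz":0,"wx":0,"wy":0,"wz":0,"grip":1},{"dx":0,"dy":0,"dz":0,"wx":0,"wy":0,"wz":0,"grip":1}]' 30
python3 -c "
from h import *
go(460.5,270.5,170,94.5)"
```

```text
time_s: 41.2
ee_pos: [660.0, -52.4, 31.9]
ee_rot: [-180.0, 0.1, 36.9]
force: [0.1, 0.3, -0.1]
gripper_width: 63.8
time_s: 42.2
ee_pos: [660.2, -52.1, 32.2]
ee_rot: [180.0, 0.0, 4.5]
force: [1.0, 0.3, -0.5]
gripper_width: 33.5
t 42.2 d [-0.2    0.323  0.138] jaw -85.5 wz -0.001 q6 80.0 rot [180.    0.    4.5] w 33.5 F [ 1.   0.3 -0.5]
```

```bash
python3 -m jog '[{"dx":0,"dy":0,"dz":0.046,"wx":0,"wy":0,"wz":0,"grip":1},{"dx":0,"dy":0,"dz":0.046,"wx":0,"wy":0,"wz":0,"grip":1},{"dx":0,"dy":0,"dz":0.046,"wx":0,"wy":0,"wz":0,"grip":1},{"dx":-0.0222,"dy":0.0359,"dz":0,"wx":0,"wy":0,"wz":0,"grip":1},{"dx":-0.0222,"dy":0.0359,"dz":0,"wx":0,"wy":0,"wz":0,"grip":1},{"dx":-0.0222,"dy":0.0359,"dz":0,"wx":0,"wy":0,"wz":0,"grip":1},{"dx":-0.0222,"dy":0.0359,"dz":0,"wx":0,"wy":0,"wz":0,"grip":1},{"dx":-0.0222,"dy":0.0359,"dz":0,"wx":0,"wy":0,"wz":0,"grip":1},{"dx":-0.0222,"dy":0.0359,"dz":0,"wx":0,"wy":0,"wz":0,"grip":1},{"dx":-0.0222,"dy":0.0359,"dz":0,"wx":0,"wy":0,"wz":0,"grip":1}]' 45
python3 -m jog '[{"dx":-0.0222,"dy":0.0359,"dz":0,"wx":0,"wy":0,"wz":0,"grip":1},{"dx":-0.0222,"dy":0.0359,"dz":0,"wx":0,"wy":0,"wz":0,"grip":1},{"dx":0,"dy":0,"dz":-0.04,"wx":0,"wy":0,"wz":0,"grip":1},{"dx":0,"dy":0,"dz":-0.015,"wx":0,"wy":0,"wz":0,"grip":1},{"dx":0,"dy":0,"dz":0,"wx":0,"wy":0,"wz":0,"grip":1},{"dx":0,"dy":0,"dz":0,"wx":0,"wy":0,"wz":0,"grip":1},{"dx":0,"dy":0,"dz":0,"wx":0,"wy":0,"wz":0,"grip":1}]' 45
python3 -c "
from h import *
go(460.5,270.5,98.5,94.5)"
```

```text
time_s: 43.2
ee_pos: [503.6, 200.5, 170.3]
ee_rot: [-180.0, 0.0, 4.5]
force: [0.7, 0.5, -1.7]
gripper_width: 33.3
time_s: 43.9
ee_pos: [461.6, 271.3, 116.6]
ee_rot: [-179.9, -0.1, 4.5]
force: [-0.0, 0.7, -1.1]
gripper_width: 33.4
t 43.9 d [-0.001 -0.001 -0.018] jaw -85.5 wz 0.0 q6 114.7 rot [-1.799e+02 -1.000e-01  4.500e+00] w 33.4 F [-0.   0.7 -1.1]
```

```bash
python3 -m jog '[{"dx":-0.001,"dy":-0.0005,"dz":-0.005,"wx":0,"wy":0,"wz":0,"grip":1},{"dx":0,"dy":0,"dz":-0.005,"wx":0,"wy":0,"wz":0,"grip":1},{"dx":0,"dy":0,"dz":-0.004,"wx":0,"wy":0,"wz":0,"grip":1},{"dx":0,"dy":0,"dz":-0.003,"wx":0,"wy":0,"wz":0,"grip":1},{"dx":0,"dy":0,"dz":0,"wx":0,"wy":0,"wz":0,"grip":1}]' 45
python3 -m jog '[{"dx":0,"dy":0,"dz":-0.002,"wx":0,"wy":0,"wz":0,"grip":1},{"dx":0,"dy":0,"dz":0,"wx":0,"wy":0,"wz":0,"grip":1}]' 45
```

```text
time_s: 44.4
ee_pos: [459.6, 270.5, 98.3]
ee_rot: [180.0, 0.0, 4.5]
force: [-0.4, 0.4, -1.1]
gripper_width: 33.0
time_s: 44.6
ee_pos: [459.6, 270.5, 98.2]
ee_rot: [-180.0, -0.0, 4.5]
force: [-2.8, -1.2, 11.8]
gripper_width: 33.2
```

Seated at the expected height. Releasing, then moving behind it and turning back.

```bash
python3 -m jog '[{"dx":0,"dy":0,"dz":0.001,"wx":0,"wy":0,"wz":0,"grip":-0.3},{"dx":0,"dy":0,"dz":0,"wx":0,"wy":0,"wz":0,"grip":-0.3},{"dx":0,"dy":0,"dz":0,"wx":0,"wy":0,"wz":0,"grip":-0.3},{"dx":0,"dy":0,"dz":0,"wx":0,"wy":0,"wz":0,"grip":-0.3},{"dx":0,"dy":0,"dz":0.035,"wx":0,"wy":0,"wz":0,"grip":-0.3},{"dx":0,"dy":0,"dz":0.035,"wx":0,"wy":0,"wz":0,"grip":-0.3},{"dx":-0.034,"dy":-0.003,"dz":0,"wx":0,"wy":0,"wz":0.143,"grip":1},{"dx":-0.035,"dy":-0.003,"dz":0,"wx":0,"wy":0,"wz":0.143,"grip":1},{"dx":0,"dy":0,"dz":0,"wx":0,"wy":0,"wz":0.143,"grip":1},{"dx":0,"dy":0,"dz":0,"wx":0,"wy":0,"wz":0.143,"grip":1}]' 30
python3 -m jog '[{"dx":0,"dy":0,"dz":0,"wx":0,"wy":0,"wz":0.143,"grip":1},{"dx":0,"dy":0,"dz":0,"wx":0,"wy":0,"wz":0.143,"grip":1},{"dx":0,"dy":0,"dz":0,"wx":0,"wy":0,"wz":0.143,"grip":1},{"dx":0,"dy":0,"dz":0,"wx":0,"wy":0,"wz":0.143,"grip":1},{"dx":0,"dy":0,"dz":0,"wx":0,"wy":0,"wz":0.143,"grip":1},{"dx":0,"dy":0,"dz":0,"wx":0,"wy":0,"wz":0.143,"grip":1},{"dx":0,"dy":0,"dz":0,"wx":0,"wy":0,"wz":0.141,"grip":1},{"dx":0,"dy":0,"dz":0,"wx":0,"wy":0,"wz":0,"grip":1}]' 30
python3 - <<'E'
from h import *
go(392,265,80,4.5)
w,c=grab('wrist'); save(w,'w12.png')
r=cv2.imread('pics/w9.png')[150:240,300:400]; q=cv2.cvtColor(w,cv2.COLOR_RGB2BGR)
print('match',cv2.minMaxLoc(cv2.matchTemplate(q[120:270,260:440],r,cv2.TM_CCOEFF_NORMED))[1::2],'expect at (40,30)')
E
```

```text
time_s: 45.6
ee_pos: [389.6, 264.4, 167.5]
ee_rot: [180.0, -0.0, 37.7]
force: [0.3, -0.0, -0.9]
gripper_width: 30.2
time_s: 46.4
ee_pos: [390.5, 264.4, 167.1]
ee_rot: [-180.0, 0.0, 94.5]
force: [-0.6, 0.0, -0.9]
gripper_width: 0.3
t 46.4 d [ 0.002  0.001 -0.087] jaw 4.5 wz -0.0 q6 28.2 rot [-180.     0.    94.5] w 0.3 F [-0.6  0.  -0.9]
match (0.9798476696014404, (42, 30)) expect at (40,30)
```

The wrist view matches the one taken after placing puck 1 (0.98, 2 px shift), so puck 2 stands properly on the deck. Pushing it.

```bash
python3 -m jog '[{"dx":0.0015,"dy":0.0006,"dz":-0.044,"wx":0,"wy":0,"wz":0,"grip":1},{"dx":0,"dy":0,"dz":-0.043,"wx":0,"wy":0,"wz":0,"grip":1},{"dx":0,"dy":0,"dz":0,"wx":0,"wy":0,"wz":0,"grip":1},{"dx":0.012,"dy":0.0009,"dz":0,"wx":0,"wy":0,"wz":0,"grip":1},{"dx":0.012,"dy":0.0009,"dz":0,"wx":0,"wy":0,"wz":0,"grip":1},{"dx":0.012,"dy":0.0009,"dz":0,"wx":0,"wy":0,"wz":0,"grip":1},{"dx":0.012,"dy":0.0009,"dz":0,"wx":0,"wy":0,"wz":0,"grip":1},{"dx":0.012,"dy":0.0009,"dz":0,"wx":0,"wy":0,"wz":0,"grip":1},{"dx":0.012,"dy":0.0009,"dz":0,"wx":0,"wy":0,"wz":0,"grip":1},{"dx":0.012,"dy":0.001,"dz":0,"wx":0,"wy":0,"wz":0,"grip":1}]' 30
python3 -m jog '[{"dx":0.012,"dy":0.0009,"dz":0,"wx":0,"wy":0,"wz":0,"grip":1},{"dx":0.012,"dy":0.0009,"dz":-0.001,"wx":0,"wy":0,"wz":0,"grip":1},{"dx":0.012,"dy":0.0009,"dz":-0.002,"wx":0,"wy":0,"wz":0,"grip":1},{"dx":0.012,"dy":0.0009,"dz":-0.0021,"wx":0,"wy":0,"wz":0,"grip":1},{"dx":0.012,"dy":0.0009,"dz":-0.0021,"wx":0,"wy":0,"wz":0,"grip":1},{"dx":0.012,"dy":0.001,"dz":-0.0021,"wx":0,"wy":0,"wz":0,"grip":1},{"dx":0.012,"dy":0.001,"dz":-0.0021,"wx":0,"wy":0,"wz":0,"grip":1},{"dx":0.012,"dy":0.001,"dz":-0.0021,"wx":0,"wy":0,"wz":0,"grip":1}]' 30
python3 -m jog '[{"dx":0.008,"dy":0.0006,"dz":-0.0014,"wx":0,"wy":0,"wz":0,"grip":1},{"dx":0.006,"dy":0.0005,"dz":-0.001,"wx":0,"wy":0,"wz":0,"grip":1},{"dx":0,"dy":0,"dz":0,"wx":0,"wy":0,"wz":0,"grip":1}]' 30
python3 -c "
from h import *
go(600,281.5,62,4.5)"
```

```text
time_s: 47.45
ee_pos: [477.4, 271.5, 80.5]
ee_rot: [180.0, -0.0, 94.5]
force: [-0.5, -0.9, -0.4]
gripper_width: 0.4
time_s: 48.25
ee_pos: [573.1, 279.1, 66.6]
ee_rot: [180.0, 0.0, 94.5]
force: [-0.2, -1.0, 1.5]
gripper_width: 0.5
time_s: 48.55
ee_pos: [586.9, 280.1, 64.2]
ee_rot: [180.0, -0.0, 94.5]
force: [0.1, 0.6, -0.1]
gripper_width: 0.3
t 48.55 d [ 0.013  0.001 -0.002] jaw 4.5 wz -0.0 q6 20.0 rot [180.   -0.   94.5] w 0.3 F [ 0.1  0.6 -0.1]
```

```bash
python3 -m jog '[{"dx":0.004,"dy":0.0003,"dz":-0.0007,"wx":0,"wy":0,"wz":0,"grip":1},{"dx":0.004,"dy":0.0003,"dz":-0.0007,"wx":0,"wy":0,"wz":0,"grip":1},{"dx":0.003,"dy":0.0002,"dz":-0.0005,"wx":0,"wy":0,"wz":0,"grip":1},{"dx":0,"dy":0,"dz":0,"wx":0,"wy":0,"wz":0,"grip":1}]' 30
python3 -m jog '[{"dx":0.002,"dy":0.0002,"dz":-0.0003,"wx":0,"wy":0,"wz":0,"grip":1},{"dx":0,"dy":0,"dz":0,"wx":0,"wy":0,"wz":0,"grip":1}]'
python3 -m jog '[{"dx":0.0015,"dy":0.0002,"dz":-0.0003,"wx":0,"wy":0,"wz":0,"grip":1},{"dx":0,"dy":0,"dz":0,"wx":0,"wy":0,"wz":0,"grip":1}]'
python3 -m jog '[{"dx":0.0015,"dy":0.0002,"dz":-0.0003,"wx":0,"wy":0,"wz":0,"grip":1},{"dx":0,"dy":0,"dz":0,"wx":0,"wy":0,"wz":0,"grip":1}]'
```

```text
time_s: 48.95
ee_pos: [597.5, 281.0, 62.6]
ee_rot: [180.0, -0.0, 94.5]
force: [-0.9, 0.6, -0.1]
gripper_width: 0.2
time_s: 49.15
ee_pos: [599.2, 281.1, 62.3]
ee_rot: [180.0, -0.0, 94.5]
force: [-0.6, 0.5, 0.1]
gripper_width: 0.6
time_s: 49.35
ee_pos: [600.0, 281.2, 62.0]
ee_rot: [-179.9, 0.0, 94.5]
force: [-3.4, 0.1, 1.5]
gripper_width: 0.5
time_s: 49.55
ee_pos: [600.2, 281.2, 62.0]
ee_rot: [-179.8, 0.0, 94.5]
force: [-5.3, -0.7, 5.5]
gripper_width: 0.4
```

Puck 2 made contact exactly where predicted (TCP x = 600). Backing off and checking before throwing the lever.

```bash
python3 -m jog '[{"dx":-0.02,"dy":-0.0016,"dz":0.004,"wx":0,"wy":0,"wz":0,"grip":1},{"dx":0,"dy":0,"dz":0.048,"wx":0,"wy":0,"wz":0,"grip":1},{"dx":0,"dy":0,"dz":0.048,"wx":0,"wy":0,"wz":0,"grip":1},{"dx":0,"dy":0,"dz":0.04,"wx":0,"wy":0,"wz":0,"grip":1},{"dx":-0.032,"dy":0.02,"dz":0,"wx":0,"wy":0,"wz":0,"grip":1},{"dx":-0.032,"dy":0.02,"dz":0,"wx":0,"wy":0,"wz":0,"grip":1},{"dx":-0.032,"dy":0.02,"dz":0,"wx":0,"wy":0,"wz":0,"grip":1},{"dx":-0.032,"dy":0.02,"dz":0,"wx":0,"wy":0,"wz":0,"grip":1},{"dx":0,"dy":0.012,"dz":0,"wx":0,"wy":0,"wz":0,"grip":1},{"dx":0,"dy":0,"dz":0,"wx":0,"wy":0,"wz":0,"grip":1}]' 30
python3 - <<'E'
from h import *
go(462.6,371,90,4.5)
w,c=grab('wrist'); t,ct=grab('top'); s,cs=grab('scene')
print('ball top px',proj(ct,[497,373,97]))
o=np.zeros((560,760,3),np.uint8); o[:420,:560]=w
o[:,560:]=cv2.resize(t[125:265,150:200],(200,560),interpolation=cv2.INTER_CUBIC); save(o,'m3.png')
save(t,'top9.png'); save(s,'s9.png')
E
```

```text
time_s: 50.55
ee_pos: [454.3, 373.5, 202.0]
ee_rot: [179.9, -0.1, 94.7]
force: [-0.1, 0.1, 0.9]
gripper_width: 0.5
t 50.55 d [ 0.008 -0.003 -0.112] jaw 4.7 wz -0.003 q6 33.7 rot [ 1.799e+02 -1.000e-01  9.470e+01] w 0.5 F [-0.1  0.1  0.9]
ball top px [141.57953475 237.94236584]
```

View pics/m3.png

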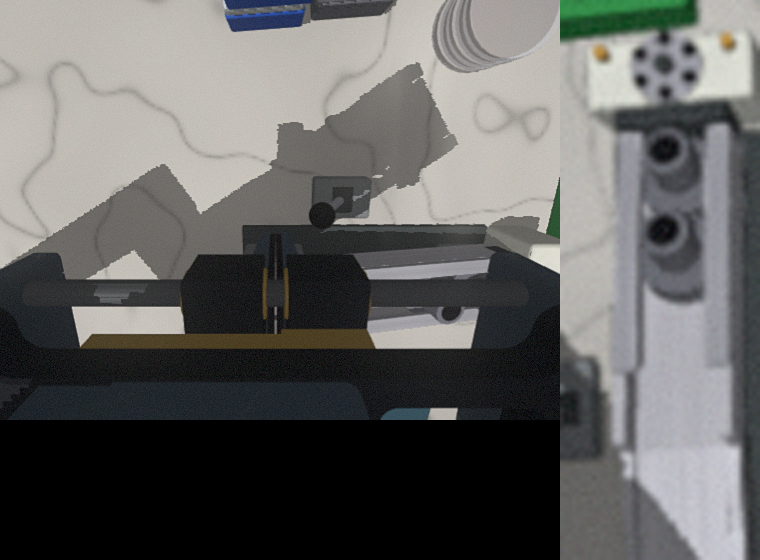

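Both pucks stand queued at the stop. The ball is at wrist (322,215) and the lever is still at the rear.

```bash
python3 - <<'E'
from h import *
c=env.get_calibration('wrist'); print('ball',onz(c,322,215,97))
ct=env.get_calibration('top'); th=np.radians(4.5);a=np.radians(10)
for x in(-30,-90):
    s=225+x; h=62; dx=42.5+s*np.cos(a)+h*np.sin(a); z=69-s*np.sin(a)+h*np.cos(a)
    print(x,proj(ct,[460.5+dx*np.cos(th),270.5+dx*np.sin(th),z]))
go(463,372,90,4.5)
E
```

```text
ball [501.65710746 372.73547396  97.        ]
-30 [175.90112962 161.77057596]
-90 [175.46778609 181.9714195 ]
t 50.7 d [ 0.008  0.001 -0.112] jaw 4.5 wz 0.0 q6 33.6 rot [180.    0.   94.5] w 0.9 F [-0.9 -0.5 -0.8]
```

```bash
python3 -m jog '[{"dx":0.003,"dy":0,"dz":-0.04,"wx":0,"wy":0,"wz":0,"grip":1},{"dx":0,"dy":0,"dz":-0.04,"wx":0,"wy":0,"wz":0,"grip":1},{"dx":0,"dy":0,"dz":-0.032,"wx":0,"wy":0,"wz":0,"grip":1},{"dx":0.014,"dy":0.001,"dz":0,"wx":0,"wy":0,"wz":0,"grip":1},{"dx":0.014,"dy":0.001,"dz":0,"wx":0,"wy":0,"wz":0,"grip":1},{"dx":0.014,"dy":0.001,"dz":0,"wx":0,"wy":0,"wz":0,"grip":1},{"dx":0.014,"dy":0.001,"dz":0,"wx":0,"wy":0,"wz":0,"grip":1},{"dx":0.014,"dy":0.001,"dz":0,"wx":0,"wy":0,"wz":0,"grip":1},{"dx":0.014,"dy":0.001,"dz":0,"wx":0,"wy":0,"wz":0,"grip":1}]' 30
python3 -m jog '[{"dx":0.01,"dy":0.0008,"dz":0,"wx":0,"wy":0,"wz":0,"grip":1},{"dx":0.006,"dy":0.0005,"dz":0,"wx":0,"wy":0,"wz":0,"grip":1},{"dx":0,"dy":0,"dz":0,"wx":0,"wy":0,"wz":0,"grip":1}]' 30
python3 -m jog '[{"dx":0.004,"dy":0.0003,"dz":0,"wx":0,"wy":0,"wz":0,"grip":1},{"dx":0,"dy":0,"dz":0,"wx":0,"wy":0,"wz":0,"grip":1}]' 30
```

```text
time_s: 51.6
ee_pos: [544.1, 378.5, 92.0]
ee_rot: [179.8, -0.1, 94.5]
force: [-1.1, -0.0, -0.6]
gripper_width: 0.2
time_s: 51.9
ee_pos: [555.2, 379.1, 91.2]
ee_rot: [-179.7, -0.0, 94.5]
force: [-9.0, -0.6, 6.4]
gripper_width: 0.1
time_s: 52.1
ee_pos: [555.5, 379.1, 91.1]
ee_rot: [-179.3, 0.0, 94.5]
force: [-16.7, -0.5, 10.2]
gripper_width: 0.3
```

The lever is at its end stop. Backing off and doing the last check.

```bash
python3 -m jog '[{"dx":-0.03,"dy":-0.002,"dz":0,"wx":0,"wy":0,"wz":0,"grip":1},{"dx":-0.02,"dy":-0.001,"dz":0,"wx":0,"wy":0,"wz":0,"grip":1},{"dx":0,"dy":0,"dz":0.045,"wx":0,"wy":0,"wz":0,"grip":1},{"dx":0,"dy":0,"dz":0.045,"wx":0,"wy":0,"wz":0,"grip":1},{"dx":-0.03,"dy":0,"dz":0.045,"wx":0,"wy":0,"wz":0,"grip":1},{"dx":-0.04,"dy":0,"dz":0,"wx":0,"wy":0,"wz":0,"grip":1},{"dx":-0.04,"dy":0,"dz":0,"wx":0,"wy":0,"wz":0,"grip":1},{"dx":0,"dy":0,"dz":0,"wx":0,"wy":0,"wz":0,"grip":1}]' 30
python3 - <<'E'
from h import *
t,c=grab('top'); save(t,'top10.png'); print(proj(c,[497+81.5*.997,373+6.4,97]))
o=cv2.resize(t[120:300,125:485],(800,400),interpolation=cv2.INTER_CUBIC); save(o,'m4.png')
for r in white(t,c,z=40,box=(395,212,480,290)): print(r)
print(env.state()['force'],env.state()['ee_pos'])
E
```

```text
time_s: 52.9
ee_pos: [400.2, 376.4, 223.4]
ee_rot: [180.0, -0.1, 94.7]
force: [0.3, -0.5, -0.6]
gripper_width: 0.2
[140.92750224 207.72273641]
(array([409., 268.]), array([ 422., -344.]), array([ 421., -344.]), 60, 38, 73)
(array([435., 267.]), array([ 424., -418.]), array([ 426., -417.]), 54, 48, 44)
(array([408., 245.]), array([ 485., -345.]), array([ 485., -349.]), 40, 36, 44)
(array([430., 245.]), array([ 485., -406.]), array([ 486., -406.]), 56, 40, 22)
(array([444., 237.]), array([ 504., -448.]), array([ 505., -448.]), 49, 39, 42)
[ 0.32424352  0.36356936 -0.69649588] [402.6746886  376.87003705 223.2221693 ]
```

View pics/m4.png

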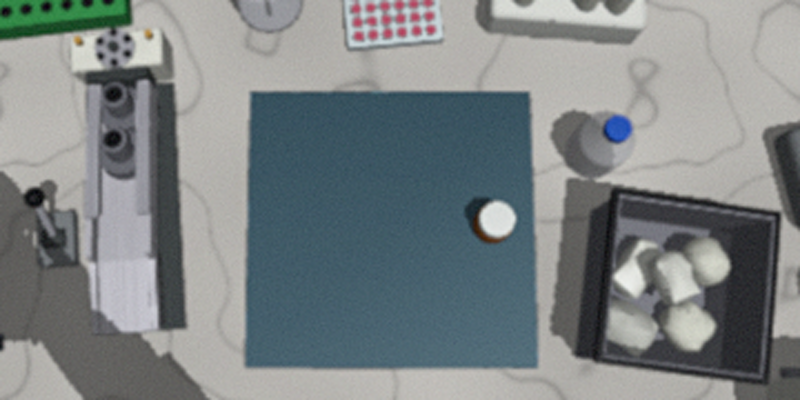

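Final view: the mat is clear apart from the jar, five pieces are in the bin, two pucks are queued at the stop, and the ball is at about (141,209) against a fully-over prediction of (141,208). Handing in.

```bash
python3 -c "
from h import *
print(env.job_done())"
```

```text
the job is handed in; nothing more can be done
None
```

The job is done and handed in at about 53 s of the 210 s allowed; handing in gave no verdict. I put all five pieces of waste in the bin, pushed both pucks down the track into a queue at the stop, and then threw the lever over.

**What the last checks showed:**
- **Waste:** the last top view showed five pieces inside the bin walls and a clear mat and deck. I could not measure how high they sit in the bin directly.
- **Pucks:** each push ended in a force rise, at 9 N for the first and 5 N for the second. The second puck's contact came 59 mm behind the first, as expected. The puck collars were within about 1 pixel (roughly 3 mm) of their expected places.
- **Lever:** it ran against its end stop (17 N). The ball was 1.4 pixels from the fully-over position, which I estimate at about 0.95 rad.
- **Jar, bottle and robot:** the jar and bottle look unmoved, and the robot was clear of everything.

**What went wrong on the way:**
- The first move command was refused because its rows lacked some keys.
- My first grasp lifted before the fingers had closed, so I repeated it.
- Two readings of the second puck's position across the track differed by about 7 mm. I regripped it with the jaws turned a quarter turn to centre it before placing it.

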